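# Put the worn test bars away

### The job

Put the three or four round test bars from the grey stand away, one after another in the order red, yellow, green, blue (a colour may be missing): lift each by its cap, lay it tip down in both Vs of the dark V-rest against or almost against the stop and let go so that you can regrip it by its shaft, and lay it in the storage-rack slot whose tab has its colour, cap next to the tab. When all the bars are in their slots, slide the orange keeper fully home over their tips. Leave the other things on the bench where they are.

Things in the scene. Friction and masses are not known exactly. Their poses are not given: they have to be found in the camera images.
- bar_red_mid (a point): Middle of the red bar's bare shaft, on its axis; may be absent. The bar, about 120 g: round aluminium shaft 16 mm across, 110 mm long (tip 55 mm from this point), then a red square cap 22 x 22 mm, 40 mm long. z runs along the bar from tip to cap; x, y square to the cap's flats. It starts upright in the stand, cap up, only the cap and 14 mm of shaft in sight
- bar_red_cap (a point): Centre of the red bar's cap, 75 mm from the middle of the shaft; same axes
- bar_yellow_mid (a point): Middle of the yellow bar's bare shaft, on its axis; may be absent. The bar, about 120 g: round aluminium shaft 16 mm across, 110 mm long (tip 55 mm from this point), then a yellow square cap 22 x 22 mm, 40 mm long. z runs along the bar from tip to cap; x, y square to the cap's flats. It starts upright in the stand, cap up, only the cap and 14 mm of shaft in sight
- bar_yellow_cap (a point): Centre of the yellow bar's cap, 75 mm from the middle of the shaft; same axes
- bar_green_mid (a point): Middle of the green bar's bare shaft, on its axis; may be absent. The bar, about 120 g: round aluminium shaft 16 mm across, 110 mm long (tip 55 mm from this point), then a green square cap 22 x 22 mm, 40 mm long. z runs along the bar from tip to cap; x, y square to the cap's flats. It starts upright in the stand, cap up, only the cap and 14 mm of shaft in sight
- bar_green_cap (a point): Centre of the green bar's cap, 75 mm from the middle of the shaft; same axes
- bar_blue_mid (a point): Middle of the blue bar's bare shaft, on its axis; may be absent. The bar, about 120 g: round aluminium shaft 16 mm across, 110 mm long (tip 55 mm from this point), then a blue square cap 22 x 22 mm, 40 mm long. z runs along the bar from tip to cap; x, y square to the cap's flats. It starts upright in the stand, cap up, only the cap and 14 mm of shaft in sight
- bar_blue_cap (a point): Centre of the blue bar's cap, 75 mm from the middle of the shaft; same axes
- slot_red_mid (a point): Where the red bar's shaft middle belongs, 36 mm above the table, in the rack slot with the red tab (36 x 16 x 12 mm, 110 mm away at -x). The bar lies level along x, cap towards -x; z up. A slot is two white Vs, 10 mm wide, centred 36 mm either side, with free room between them to 30 mm below the bar's axis. Slots are 55 mm apart; the tabs' order varies
- slot_yellow_mid (a point): Where the yellow bar's shaft middle belongs, 36 mm above the table, in the rack slot with the yellow tab (36 x 16 x 12 mm, 110 mm away at -x). The bar lies level along x, cap towards -x; z up. A slot is two white Vs, 10 mm wide, centred 36 mm either side, with free room between them to 30 mm below the bar's axis. Slots are 55 mm apart; the tabs' order varies
- slot_green_mid (a point): Where the green bar's shaft middle belongs, 36 mm above the table, in the rack slot with the green tab (36 x 16 x 12 mm, 110 mm away at -x). The bar lies level along x, cap towards -x; z up. A slot is two white Vs, 10 mm wide, centred 36 mm either side, with free room between them to 30 mm below the bar's axis. Slots are 55 mm apart; the tabs' order varies
- slot_blue_mid (a point): Where the blue bar's shaft middle belongs, 36 mm above the table, in the rack slot with the blue tab (36 x 16 x 12 mm, 110 mm away at -x). The bar lies level along x, cap towards -x; z up. A slot is two white Vs, 10 mm wide, centred 36 mm either side, with free room between them to 30 mm below the bar's axis. Slots are 55 mm apart; the tabs' order varies
- vrest_mid (a point): Where a bar's shaft middle lies when resting in the V-rest (dark steel, loose, 1.7 kg, base 150 x 100 mm), 92 mm up. x points down its 45-degree slope, z squarely out of the Vs, y level. Two 90-degree Vs, 18 mm wide, centred 42 mm up and down the slope, 36 mm across the mouth; between them free for fingers to 36 mm below the axis. Black stop 58 mm down the slope. Bar tip down, cap free above; it does not slide
- stand: Grey block, 50 x 250 mm and 96 mm high, fixed; origin at the centre of its underside. Four upright through-holes 19 mm square in a row along its y axis, at -93, -31, 31 and 93 mm; a bar standing in one has its tip on the table, its cap from 110 to 150 mm above the table. Thin steel foot plate
- keeper (a joint): Slide of the rack's keeper, an orange bar (24 x 256 x 8 mm) spanning all slots, its underside 13 mm above the bars' axis, at first beyond their tips, with a black knob on top. 0 is fully open, 0.040 m fully home over the tip ends; it slides along the slots' -x direction, towards the tabs, and stays where left (1.2 N friction)
- keeper_knob (a point): Centre of the keeper's knob: 28 mm across, 30 mm high, half-way up it, 80 mm above the table; x axis along the slots as theirs; it stands midway between the two middle slots
- wheel_a: Bystander to leave alone: black grinding wheel, 52 mm across, 13 mm thick. Origin under its centre
- wheel_b: Bystander to leave alone: red-brown grinding wheel, 52 mm across, 13 mm thick. Origin under its centre
- weight: Bystander to leave alone: steel load weight, 60 mm across, 45 mm high. Origin under its centre
- brush: Bystander to leave alone: brush 160 mm long; origin at its middle region

How it is judged:
On the way, in this order (a step that is already met when the one before it is completed fails the run):
1. the red bar rests in the V-rest, let go (distance between bar_red_mid and vrest_mid below 0.015 m and angle between the z axis of bar_red_mid and the x axis of vrest_mid, either way round below 0.15 rad and x of bar_red_cap in the frame of vrest_mid below -0.05 m and contact force between the fingers and bar_red below 0.1 N and linear speed of bar_red below 0.03 m/s), for 0.2 s.
2. the yellow bar rests in the V-rest, let go (distance between bar_yellow_mid and vrest_mid below 0.015 m and angle between the z axis of bar_yellow_mid and the x axis of vrest_mid, either way round below 0.15 rad and x of bar_yellow_cap in the frame of vrest_mid below -0.05 m and contact force between the fingers and bar_yellow below 0.1 N and linear speed of bar_yellow below 0.03 m/s), for 0.2 s.
3. the green bar rests in the V-rest, let go (distance between bar_green_mid and vrest_mid below 0.015 m and angle between the z axis of bar_green_mid and the x axis of vrest_mid, either way round below 0.15 rad and x of bar_green_cap in the frame of vrest_mid below -0.05 m and contact force between the fingers and bar_green below 0.1 N and linear speed of bar_green below 0.03 m/s), for 0.2 s.
4. the blue bar rests in the V-rest, let go (distance between bar_blue_mid and vrest_mid below 0.015 m and angle between the z axis of bar_blue_mid and the x axis of vrest_mid, either way round below 0.15 rad and x of bar_blue_cap in the frame of vrest_mid below -0.05 m and contact force between the fingers and bar_blue below 0.1 N and linear speed of bar_blue below 0.03 m/s), for 0.2 s.
5. every bar present lies in the slot with the tab of its own colour, let go (distance between bar_red_mid and slot_red_mid below 0.015 m and angle between the z axis of bar_red_mid and the x axis of slot_red_mid, either way round below 0.15 rad and x of bar_red_cap in the frame of slot_red_mid below -0.05 m and contact force between the fingers and bar_red below 0.1 N and linear speed of each of bar_red, bar_yellow, bar_green, bar_blue below 0.03 m/s and distance between bar_yellow_mid and slot_yellow_mid below 0.015 m and angle between the z axis of bar_yellow_mid and the x axis of slot_yellow_mid, either way round below 0.15 rad and x of bar_yellow_cap in the frame of slot_yellow_mid below -0.05 m and contact force between the fingers and bar_yellow below 0.1 N and distance between bar_green_mid and slot_green_mid below 0.015 m and angle between the z axis of bar_green_mid and the x axis of slot_green_mid, either way round below 0.15 rad and x of bar_green_cap in the frame of slot_green_mid below -0.05 m and contact force between the fingers and bar_green below 0.1 N and distance between bar_blue_mid and slot_blue_mid below 0.015 m and angle between the z axis of bar_blue_mid and the x axis of slot_blue_mid, either way round below 0.15 rad and x of bar_blue_cap in the frame of slot_blue_mid below -0.05 m and contact force between the fingers and bar_blue below 0.1 N), for 0.2 s.
6. the keeper is slid home (value of joint keeper above 0.034 m), for 0.2 s.
At the end, for the whole second after the job is handed in: Every bar present lies at rest, let go, in the slot of its own colour: shaft middle within 15 mm of its place, lying within 0.15 rad of the slot's line, cap at the tab's end; keeper slid to at least 34 of its 40 mm (all of step 5 and value of joint keeper above 0.034 m); the robot touches nothing.
It fails at once if one of the bystanders is pushed more than 40 mm (distance of any of wheel_a, wheel_b, weight, brush from where it was at the start of the episode above 0.04 m).
Of bar_red, bar_yellow, bar_green, bar_blue only 3 to 4 are there at a start; the rules pass over those that are not, and their reading is None.
At some moment in a run one of vrest may be knocked a few centimetres aside while the robot is not near it.
Once in a run the grip may slacken for a moment while it holds something.
It also fails if it takes over 210 s, if anything falls off the work surface, if the arm or the gripper's body presses on something with over 40 N, if the wrist force passes 120 N, or if a joint passes its speed limit or range.

### The arm

A 7-joint arm with a two-finger parallel gripper is mounted at the origin on the work surface. World frame = base frame: x ahead of the robot, y to its left, z up, the work surface at z = 0. Lengths are in m, angles in rad, forces in N, time in s.
With the tool pointing down it reaches from about 0.35 to 0.9 m from the base axis. Payload 8.1 kg.
Tool frame: the origin (TCP) lies on the front face of the gripper's body, between the roots of the fingers; the fingertips stand 73 mm ahead of it and the grasp point (between the pads) lies 54 mm ahead of it; z points along the fingers, y is the line along which they close (so a half turn about z gives the same grasp; the last joint's range is limited). The gripper opens to 85 mm and grips with 20 to 120 N. Pads are 22 mm wide; open, the fingers measure 114 mm over their backs; the gripper's body (76 mm by 85 mm) begins 54 mm behind the grasp point. The pads swing forward as they close: fully open they stand 13 mm farther back than shut.
Start: joints at [1.186, 0.434, 0.025, 1.573, -0.012, 1.134, -0.075], TCP at [0.174, -0.6, 0.304] pointing down, gripper open.
Joint ranges: [-2.62, 2.62], [-0.44, 2.09], [-1.27, 1.32], [0.08, 2.57], [-1.32, 4.46], [0.12, 2], [-2.74, 2.74]. Speed limits (rad/s): [2.22, 2.22, 3.01, 3.01, 3.14, 3.14, 3.14].

### API

Orientations are given as a unit quaternion [w, x, y, z].
In Python, from bench import get_obs, snapshot, get_calibration, sign_off gives the robot as it stands. The module is installed in compiled form; this text tells all that it offers.
- The arm moves only by the shell command python3 -m creep 'ROWS'. ROWS is JSON, one flat list of numbers, 7 for each row, row after row: the turn, a rotation vector about the tool's x, y, z in rad, then the shift along the tool's x, y, z in m, then the finger opening in m, from 0 to 0.0854. A call has 1 to 20 rows; each row is the pose to reach, as a shift and turn from the pose commanded when the call began, along the tool's axes at that moment; what a row does not reach only later rows make up. A row lasts 1/8 s, in which the tool goes at most 62.5 mm and 10.7 degrees, less where a joint would pass 70% of its speed; a pose out of reach is approached as far as the arm can. A call with a gripper value outside its range is refused whole. The fingers move at their own pace and stop on an object; the grip force is fixed at half the most. Time passes only in rows, so rows that repeat a pose let the fingers close. It gives the time, the measured TCP pose, the force, the opening and the grip force at its end, in the units of the state.
- get_obs(): the state, without advancing time (a new reading comes with each control period).
- snapshot(name): name is "scene" or "side" or "wrist"; returns the picture (480x640x3 uint8, blue, green, red); there is no depth.
- get_calibration(name): a dict with "mtx" (3x3 intrinsics, pixels), "k1" (the pictures are not rectified: a ray, as slopes to the right and down, at radius r is drawn at 1 + k1 r^2 times it, then the intrinsics apply), "pose" (4x4, takes a point from camera to world coordinates). Camera axes: x right, y down, z forward; pixel columns grow to the right and rows downward; lengths in m; the calibration is good to about 2 mm. A picture is of the moment at which its call begins: read the wrist's pose just before it. get_calibration takes no time and is no camera call; for the wrist camera it gives the pose at the moment of the call.
- sign_off(): hands the job in; it is judged then, once.
The state is a dict: "clock": time; "q": joint angles; "joint_vel": joint speeds; "tau": joint torques, N m; "eef_pos": TCP position; "eef_rot": TCP orientation; "wrist_force": force on the tool from outside, world axes, zero at the start; "ft_torque": the same for the moment, N m; "finger_gap": opening from 0.0 (shut) to 1.0 (fully open); "grip_force": force on a finger pad.
Only numpy, scipy, OpenCV 4.12 (cv2) and the standard library are available. Lean on these libraries where they do the work, as an engineer would, in place of code of your own. Each camera call takes 0.05 s, during which the arm holds its last target. There are 200 camera calls.

## Working session

There is one attempt and no reset: what is moved stays moved. The work goes in short steps, Python scripts to look and compute and a shell command to move; the robot and the scene stay as the last step left them, time stands still between calls to the robot, and variables do not carry over. Pictures are saved under pics/ and viewed, at most 14 in all, crops included, and the job is handed in when it is done.

```bash
mkdir -p pics; cat > h.py <<'E'
import numpy as np, cv2
from bench import *
from scipy.spatial.transform import Rotation as R
def snap(n,f):
    c=get_calibration(n); im=snapshot(n); cv2.imwrite('pics/'+f,im); np.savez('pics/'+f+'.npz',mtx=c['mtx'],k1=c['k1'],pose=c['pose']); return im
def cal(f): return np.load('pics/'+f+'.npz')
def ray(c,u,v):
    m=c['mtx']; d=np.array([(u-m[0][2])/m[0][0],(v-m[1][2])/m[1][1]]); k=float(c['k1']); s=d.copy()
    for _ in range(20): s=d/(1+k*(s@s))
    P=np.array(c['pose']); return P[:3,3],P[:3,:3]@np.array([*s,1])
def onz(c,u,v,z):
    o,d=ray(c,u,v); return o+d*(z-o[2])/d[2]
def proj(c,p):
    P=np.array(c['pose']); q=P[:3,:3].T@(np.array(p)-P[:3,3]); s=q[:2]/q[2]; s=s*(1+float(c['k1'])*(s@s)); m=c['mtx']
    return np.array([m[0][0]*s[0]+m[0][2],m[1][1]*s[1]+m[1][2]])
def tcp():
    o=get_obs(); q=o['eef_rot']; return np.array(o['eef_pos']),R.from_quat([q[1],q[2],q[3],q[0]])
def delta(pos,Rt):
    "shift, turn in tool axes to bring TCP to pos with rotation Rt"
    p,r=tcp(); return r.inv().apply(np.array(pos)-p).round(4),(r.inv()*Rt).as_rotvec().round(4)
E
python3 - <<'E'
from h import *
o=get_obs()
for k in o: print(k,np.round(o[k],3))
for n in('scene','side','wrist'):
    snap(n,n+'0.png');c=get_calibration(n);print(n,np.round(c['mtx'],1).tolist(),c['k1'],np.round(c['pose'],3).tolist())
E
```

```text
clock 0.0
q [ 1.186  0.435  0.025  1.574 -0.012  1.134 -0.075]
joint_vel [-0.001 -0.    -0.     0.001  0.    -0.     0.   ]
tau [-1.0000e-03 -6.7046e+01  1.0250e+00 -3.1622e+01  1.6000e-02  1.3000e-02
  0.0000e+00]
eef_pos [ 0.174 -0.6    0.303]
eef_rot [-0.001  0.99   0.14  -0.   ]
wrist_force [ 0.216 -0.032 -0.   ]
ft_torque [ 0.029  0.    -0.039]
grip_force 0.0
finger_gap 0.999
scene [[519.0, 0.0, 321.4], [0.0, 519.0, 233.0], [0.0, 0.0, 1.0]] 0.020974214807889763 [[-0.136, 0.63, -0.764, 1.338], [0.991, 0.081, -0.109, 0.098], [-0.007, -0.772, -0.635, 0.742], [0.0, 0.0, 0.0, 1.0]]
side [[521.0, 0.0, 316.8], [0.0, 521.0, 238.5], [0.0, 0.0, 1.0]] 0.04245511894472239 [[-0.713, -0.337, 0.615, -0.1], [-0.701, 0.366, -0.612, 0.662], [-0.019, -0.868, -0.497, 0.636], [0.0, 0.0, 0.0, 1.0]]
wrist [[350.4, 0.0, 317.1], [0.0, 350.4, 243.3], [0.0, 0.0, 1.0]] -0.06419370843573675 [[0.279, -0.925, -0.257, 0.238], [-0.96, -0.269, -0.074, -0.582], [-0.001, 0.267, -0.964, 0.374], [0.0, 0.0, 0.0, 1.0]]
```

View pics/scene0.png

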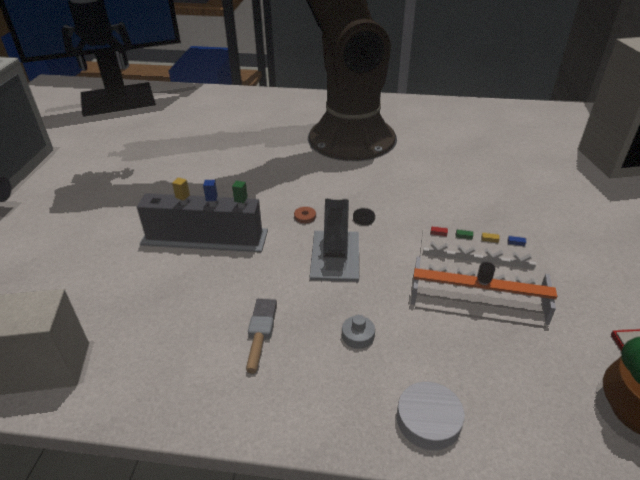

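View pics/side0.png

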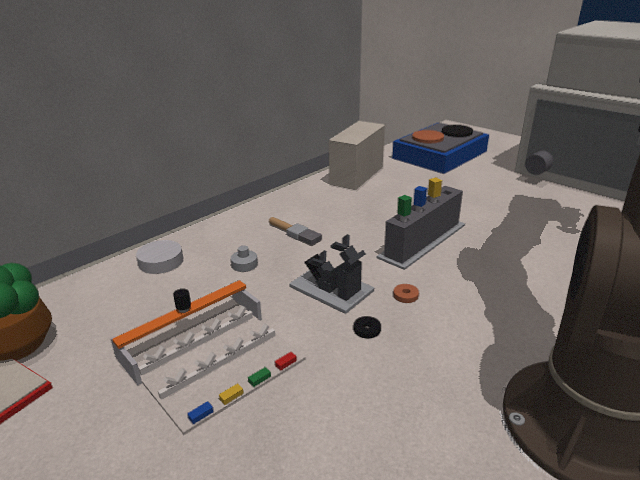

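Three bars are present, with red missing. In the scene view, yellow is at (181,189), blue at (210,190) and green at (239,191). The V-rest is at about (336,240), with its high end toward the robot. The rack tabs run red, green, yellow, blue from left to right at (439,231) to (516,240), and the knob is at (486,273). Next I'll enlarge the views to measure.

```bash
python3 - <<'E'
import cv2,numpy as np
s=cv2.imread('pics/scene0.png');d=cv2.imread('pics/side0.png')
def crop(i,x,y,w,h,f): return cv2.resize(i[y:y+h,x:x+w],None,fx=f,fy=f,interpolation=cv2.INTER_CUBIC)
a=crop(s,130,170,160,100,2.5);b=crop(s,290,190,100,100,2.5);c=crop(s,405,215,160,110,4)  #400x250,250x250,640x440
out=np.zeros((600,800,3),np.uint8)
out[:250,:400]=a; out[:250,400:650]=b
c=crop(s,405,215,160,110,2.5); out[250:525,:400]=c
e=crop(d,280,225,100,90,3.5); out[250:565,400:750]=e
cv2.imwrite('pics/m1.png',out)
E
```

```text
(no output)
```

View pics/m1.png

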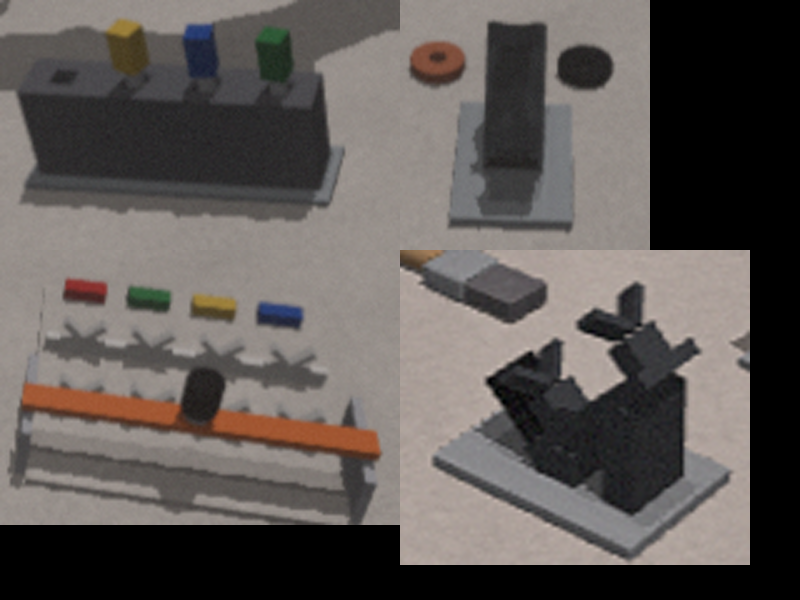

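```bash
python3 - <<'E'
from h import *
c=cal('scene0.png')
A=lambda x,y:(130+x/2.5,170+y/2.5)
B=lambda x,y:(290+(x-400)/2.5,190+y/2.5)
C=lambda x,y:(405+x/2.5,215+(y-250)/2.5)
for n,p,z in [('y',A(127,27),.15),('b',A(200,33),.15),('g',A(274,37),.15),
 ('vTL',B(462,103),.008),('vTR',B(572,103),.008),('vBL',B(450,221),.008),('vBR',B(574,224),.008),
 ('tr',C(86,288),.012),('tg',C(149,296),.012),('ty',C(214,304),.012),('tb',C(280,312),.012),('knobtop',C(206,378),.095),('kL',C(25,388),.057),('kR',C(377,438),.057)]:
    print(n,np.round(onz(c,*p,z)[:2],4))
E
```

```text
y [ 0.496  -0.3116]
b [ 0.4969 -0.2496]
g [ 0.4949 -0.1884]
vTL [ 0.4508 -0.0431]
vTR [0.4383 0.0544]
vBL [ 0.6005 -0.0309]
vBR [0.5911 0.0683]
tr [0.4169 0.2316]
tg [0.4212 0.2859]
ty [0.4252 0.341 ]
tb [0.4291 0.396 ]
knobtop [0.6153 0.2983]
kL [0.602  0.1728]
kR [0.6219 0.4253]
```

View pics/wrist0.png

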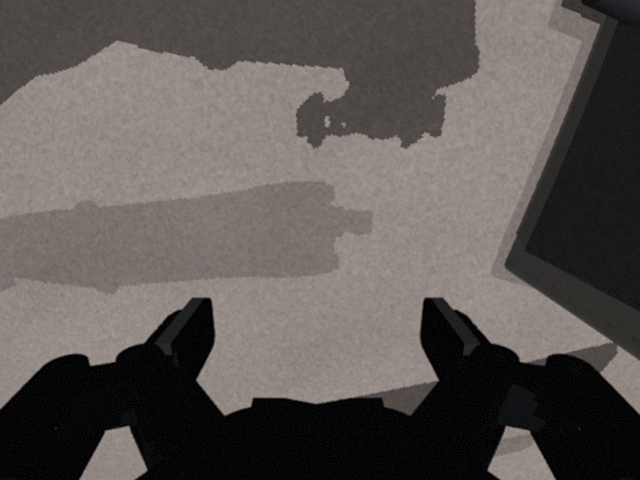

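The bars form a straight row and the rack and V-rest poses agree with each other, so these estimates are good enough to start. I'll go above the yellow bar.

```bash
python3 - <<'E'
from h import *
print(delta([.485,-.29,.304],R.from_euler('x',np.pi)))
E
```

```text
(array([ 0.3853, -0.2113, -0.0005]), array([-0.0012,  0.0003,  0.2817]))
```

```bash
python3 -m creep '[0,0,0.2817,0.385,-0.211,0,0.045, 0,0,0.2817,0.385,-0.211,0,0.045, 0,0,0.2817,0.385,-0.211,0,0.045, 0,0,0.2817,0.385,-0.211,0,0.045, 0,0,0.2817,0.385,-0.211,0,0.045, 0,0,0.2817,0.385,-0.211,0,0.045, 0,0,0.2817,0.385,-0.211,0,0.045, 0,0,0.2817,0.385,-0.211,0,0.045, 0,0,0.2817,0.385,-0.211,0,0.045, 0,0,0.2817,0.385,-0.211,0,0.045, 0,0,0.2817,0.385,-0.211,0,0.045]'
python3 - <<'E'
from h import *
snap('wrist','w1.png'); print(get_obs()['q'],tcp()[0])
E
```

```text
clock: 1.52
eef_pos: [0.484, -0.2919, 0.304]
eef_rot: [0.0, 1.0, -0.001, -0.0]
wrist_force: [-0.3, 0.5, -0.7]
finger_gap: 0.527
grip_force: 0.0
[ 0.50088634  0.34150562 -0.07114185  1.71658424  0.02724786  1.08444401
 -1.15167691] [ 0.48419969 -0.29165217  0.30397654]
```

View pics/w1.png

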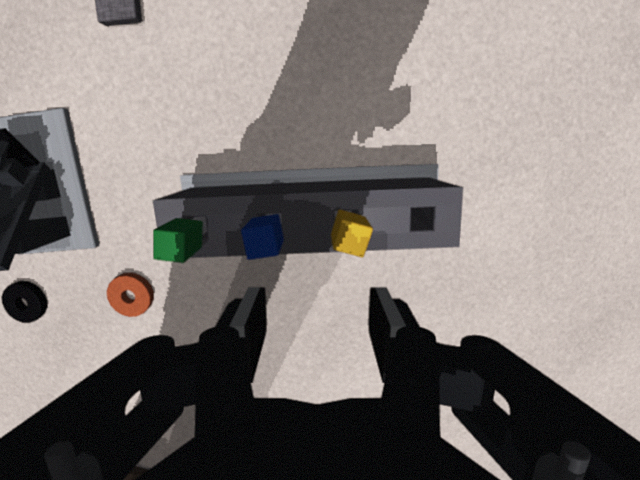

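```bash
python3 - <<'E'
import cv2,numpy as np
s=cv2.imread('pics/w1.png')
f=lambda x:cv2.convertScaleAbs(cv2.resize(s[200:270,x:x+64],None,fx=6,fy=6,interpolation=cv2.INTER_CUBIC),alpha=1.6)
cv2.imwrite('pics/m2.png',cv2.resize(np.hstack([f(146),f(232),f(320)]),(768,280)))
E
```

```text
(no output)
```

View pics/m2.png

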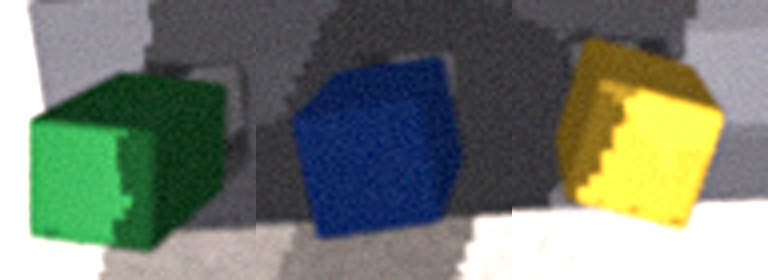

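```bash
python3 - <<'E'
from h import *
c=cal('w1.png')
for n,x0,ox,P in [('y',320,512,[(605,82),(722,112),(685,228),(570,190)]),('b',232,256,[(297,115),(428,100),(445,215),(320,238)]),('g',146,0,[(32,122),(155,130),(155,248),(32,235)])]:
    W=np.array([onz(c,x0+(u-ox)/4,200+v/4,.15)[:2] for u,v in P]); e=[W[1]-W[0],W[2]-W[1]]
    print(n,W.mean(0).round(4),np.hypot(*np.array(e).T).round(4),'tool z turn',[round(float(np.arctan2(-a[0],-a[1])),3) for a in e[:1]],round(float(np.arctan2(-e[1][1],-e[1][0]) ),3))
print(delta([.49,-.312,.189],R.from_euler('x',np.pi)*R.from_euler('z',.27)))
E
```

```text
y [ 0.4916 -0.3168] [0.02   0.0208] tool z turn [0.255] -0.265
b [ 0.4893 -0.2554] [0.0219 0.0199] tool z turn [-0.113] 0.111
g [ 0.4865 -0.1929] [0.0209 0.0208] tool z turn [0.069] -0.104
(array([0.0059, 0.0203, 0.115 ]), array([3.00e-04, 1.00e-04, 2.68e-01]))
```

Yellow's cap is near (0.493,-0.314) with its flats turned +0.26 rad, blue's about -0.11 and green's about +0.08. Grasping yellow and lifting it.

```bash
python3 -m creep '[0,0,0.13,0.009,0.022,0.03,0.045, 0,0,0.26,0.009,0.022,0.06,0.045, 0,0,0.26,0.009,0.022,0.06,0.045, 0,0,0.26,0.009,0.022,0.09,0.045, 0,0,0.26,0.009,0.022,0.115,0.045, 0,0,0.26,0.009,0.022,0.115,0.045, 0,0,0.26,0.009,0.022,0.115,0.0, 0,0,0.26,0.009,0.022,0.115,0.0, 0,0,0.26,0.009,0.022,0.115,0.0, 0,0,0.26,0.009,0.022,0.115,0.0]'; python3 -m creep '[0,0,0,0,0,-0.04,0, 0,0,0,0,0,-0.09,0, 0,0,0,0,0,-0.14,0, 0,0,0,0,0,-0.18,0, 0,0,0,0,0,-0.18,0]'
```

```text
clock: 2.82
eef_pos: [0.4947, -0.3137, 0.1909]
eef_rot: [0.001, 0.992, -0.13, 0.002]
wrist_force: [-1.5, -1.1, 7.0]
finger_gap: 0.253
grip_force: 59.7
clock: 3.45
eef_pos: [0.495, -0.313, 0.3732]
eef_rot: [0.001, 0.992, -0.129, 0.003]
wrist_force: [0.5, 0.0, -2.2]
finger_gap: 0.246
grip_force: 61.1
```

```bash
cat >> h.py <<'E'
def vframe(mid,yaw):
    x=np.array([np.cos(yaw),np.sin(yaw),-1])/2**.5; x[:2]=np.array([np.cos(yaw),np.sin(yaw)])*.5**.5
    y=np.array([-np.sin(yaw),np.cos(yaw),0]); return np.array(mid),np.stack([x,y,np.cross(x,y)],1)
def vsegs(mid,yaw):
    m,F=vframe(mid,yaw); S=[]
    for xc in(-42,42):
        for dx in(-9,9):
            P=[(xc+dx,-18,6.7),(xc+dx,0,-11.3),(xc+dx,18,6.7)]
            S+=[(m+F@(np.array(a)/1e3),m+F@(np.array(b)/1e3)) for a,b in zip(P,P[1:])]
        for e in((-18,6.7),(18,6.7),(0,-11.3)):
            S.append(tuple(m+F@(np.array([xc+d,*e])/1e3) for d in(-9,9)))
    return S
def overlay(img,c,S,x,y,w,h,f,col=(0,255,255)):
    o=cv2.convertScaleAbs(cv2.resize(img[y:y+h,x:x+w],None,fx=f,fy=f,interpolation=cv2.INTER_CUBIC),alpha=2.)
    for a,b in S:
        p,q=[tuple(int(round(t)) for t in (proj(c,v)-[x,y]+.5)*f) for v in(a,b)]; cv2.line(o,p,q,col,1,cv2.LINE_AA)
    return o
E
python3 - <<'E'
from h import *
S=vsegs([.52,.012,.092],.087)
a=overlay(cv2.imread('pics/scene0.png'),cal('scene0.png'),S,300,190,70,90,5)
b=overlay(cv2.imread('pics/side0.png'),cal('side0.png'),S,285,225,90,90,5)
cv2.imwrite('pics/m3.png',np.hstack([a,b]))
E
```

```text
(no output)
```

View pics/m3.png

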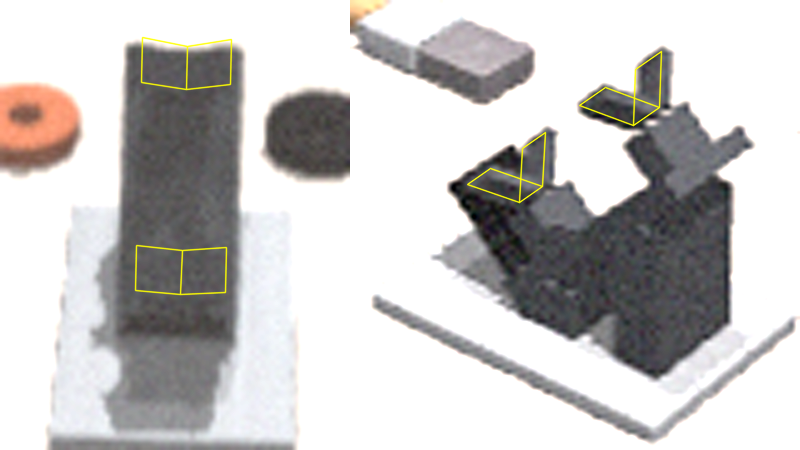

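The model outline fits the V-rest in both views, so vrest_mid ≈ (0.520, 0.012, 0.092) with yaw 0.087. Next is the tilted approach pose.

```bash
cat >> h.py <<'E'
def Rt(yaw,pitch): # pitch>0: tool tips point forward
    return R.from_euler('z',yaw)*R.from_euler('y',-pitch)*R.from_euler('x',np.pi)
E
python3 - <<'E'
from h import *
print(delta([.486,.0085,.32],Rt(.087,np.pi/4)),tcp()[0])
E
```

```text
(array([-0.0916, -0.3085,  0.0522]), array([ 0.1384,  0.7706, -0.3273])) [ 0.4950011  -0.31302764  0.37322339]
```

```bash
python3 -m creep '[0.14,0.77,-0.33,-0.02,-0.06,0,0, 0.14,0.77,-0.33,-0.035,-0.12,0,0, 0.14,0.77,-0.33,-0.053,-0.18,0,0, 0.14,0.77,-0.33,-0.07,-0.24,0.02,0, 0.14,0.77,-0.33,-0.09,-0.3,0.05,0, 0.14,0.77,-0.33,-0.0916,-0.3085,0.052,0, 0.14,0.77,-0.33,-0.0916,-0.3085,0.052,0, 0.14,0.77,-0.33,-0.0916,-0.3085,0.052,0]'
python3 - <<'E'
from h import *
p,r=tcp();print(p,(r.as_matrix()[:,2]).round(3),get_obs()['q'])
snap('scene','s2.png');snap('side','d2.png')
print(delta([.486,.0085,.254],Rt(.087,np.pi/4)))
a=overlay(cv2.imread('pics/s2.png'),cal('s2.png'),vsegs([.52,.012,.092],.087),230,100,200,190,2)
b=overlay(cv2.imread('pics/d2.png'),cal('d2.png'),vsegs([.52,.012,.092],.087),240,130,200,190,2)
cv2.imwrite('pics/m4.png',np.hstack([a,b]))
E
```

```text
clock: 4.45
eef_pos: [0.4767, -0.0031, 0.3349]
eef_rot: [-0.027, 0.925, 0.043, 0.376]
wrist_force: [0.5, -0.3, -0.8]
finger_gap: 0.244
grip_force: 61.0
[ 0.47668671 -0.00310605  0.33489498] [ 0.693  0.082 -0.716] [ 1.12102474 -0.0488355  -1.10070843  2.32166691 -1.06352596  0.14617412
 -0.46839422]
(array([-0.048 , -0.0092,  0.0655]), array([-0.0212,  0.0155, -0.0047]))
```

View pics/m4.png

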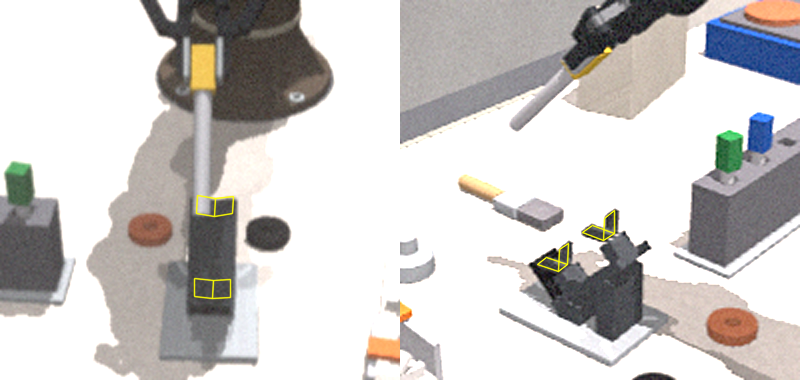

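The bar is held straight and aimed correctly, but joint 6 is near its limit (0.146). I'll fit a kinematic model from the recorded poses to check reach.

```bash
cat > kin.py <<'E'
import numpy as np
from scipy.spatial.transform import Rotation as R
from scipy.optimize import least_squares
lo=np.array([-2.62,-.44,-1.27,.08,-1.32,.12,-2.74]);hi=np.array([2.62,2.09,1.32,2.57,4.46,2,2.74])
def fk(q,P,s):
    h,L1,L2,L3,a,b,c,o1,o7,x0=P
    Z=lambda t:R.from_euler('z',t);Y=lambda t:R.from_euler('y',t)
    r=Z(s[0]*q[0]+o1);p=np.array([0,0,h])+r.apply([x0,0,0]);r=r*Y(q[1]);p=p+r.apply([a,0,L1]);r=r*Z(s[1]*q[2])*Y(q[3])
    p=p+r.apply([b,0,L2]);r=r*Z(s[2]*q[4])*Y(q[5]);p=p+r.apply([c,0,L3]);r=r*Z(s[3]*q[6]+o7);return p,r
def res(x,D,s): 
    e=[]
    for q,p,w in D:
        P,r=fk(q,x,s);e+=[*(P-p),*(.2*(r.inv()*w).as_rotvec())]
    return np.array(e)
def load(): 
    m=np.load('kin.npz');return m['P'],m['s']
def ik(p,r,seeds=60,rng=np.random.default_rng(0)):
    P,s=load();out=[]
    for i in range(seeds):
        q0=lo+(hi-lo)*rng.random(7)
        f=lambda q:np.r_[(lambda a:[*(a[0]-p),*(.2*(a[1].inv()*r).as_rotvec())])(fk(q,P,s)),0]
        o=least_squares(f,q0,bounds=(lo,hi),max_nfev=60);
        out.append((o.cost,o.x))
    out.sort(key=lambda t:t[0]);return out
E
python3 - <<'E'
from kin import *;from h import *;import itertools
p,r=tcp();qq=lambda w,x,y,z:R.from_quat([x,y,z,w])
D=[([1.186,.435,.025,1.574,-.012,1.134,-.075],np.array([.174,-.6,.303]),qq(-.001,.99,.14,0)),
([.50088634,.34150562,-.07114185,1.71658424,.02724786,1.08444401,-1.15167691],np.array([.4842,-.29165,.30398]),qq(0,1,-.001,0)),
(get_obs()['q'],p,r)]
best=None
for s in itertools.product((1,-1),repeat=4):
  for o7 in(0,1.57,3.14,-1.57):
    o=least_squares(res,[.3,.4,.4,.2,0,0,0,0,o7,0],args=(D,s),max_nfev=200)
    if best is None or o.cost<best[0]: best=(o.cost,o.x,s);print(o.cost,o.x.round(3),s)
np.savez('kin.npz',P=best[1],s=best[2])
v=np.array([.52,.012,.092])
for t in (45,35,25,15,0):
    tz=Rt(.087,np.radians(t)); d=np.array([np.cos(.087)*.7071,np.sin(.087)*.7071,-.7071]); cap=v-.075*d
    for lift in(0,.08):
        n=np.array([d[0],d[1],.7071]);o=ik(cap-.061*tz.as_matrix()[:,2]+lift*n,tz,25)[0];print('lay',t,lift,round(o[0],7),o[1].round(2))
for t in (-45,-30,-15,0):
    tz=Rt(.087,np.radians(t))
    for lift in(0,.06):
        o=ik(v-(.054+lift)*tz.as_matrix()[:,2],tz,25)[0];print('regrip',t,lift,round(o[0],7),o[1].round(2))
E
```

```text
0.009123030954487271 [ 28.727 -10.514  13.136  -1.036   7.731  12.253   3.811   0.993  -0.892
  -6.058] (1, 1, 1, 1)
0.009123030954486322 [ 28.727 -10.514  13.136  -1.036   7.731  12.253   3.811   0.993   5.391
  -6.058] (1, 1, 1, 1)
0.007214730197198367 [ 51.534 -12.131  22.155   3.009   9.552  26.295  10.204  -2.038   2.521
  -1.678] (1, -1, -1, 1)
0.007214730197198365 [ 51.534 -12.131  22.155   3.009   9.552  26.295  10.204  -2.038  -3.763
  -1.678] (1, -1, -1, 1)
8.253531888721203e-05 [-0.422  0.756  0.155  0.233 -0.134 -0.311 -0.156 -0.086  1.493  0.   ] (-1, -1, -1, -1)
lay 45 0 0.0 [ 1.68 -0.35 -0.82  2.48 -1.31  0.93  0.23]
lay 45 0.08 0.0 [ 1.69 -0.29 -1.03  2.34 -1.31  0.8   0.06]
lay 35 0 0.0 [ 1.29 -0.14 -1.09  2.52 -1.31  0.33 -0.11]
lay 35 0.08 0.0 [-1.47 -0.08  1.22  2.49  1.    0.12 -2.66]
lay 25 0 0.0 [ 1.97 -0.44 -0.82  2.29 -0.81  1.19  0.04]
lay 25 0.08 0.0 [ 0.33  0.06 -0.39  2.44 -0.13  0.21 -1.41]
lay 15 0 0.0 [-0.29  0.04  0.15  2.5  -0.04  0.35 -1.58]
lay 15 0.08 0.0 [-0.76  0.12  0.59  2.28 -0.14  0.5  -1.55]
lay 0 0 0.0 [-0.66  0.14  0.52  2.28 -0.1   0.74 -1.54]
lay 0 0.08 0.0 [ 0.82  0.36 -1.26  2.04  0.4   1.02 -2.11]
regrip -45 0 0.0 [ 0.    0.56 -0.26  1.79  0.07  1.59 -1.78]
regrip -45 0.06 0.0 [-0.36  0.7   0.69  1.45 -0.05  1.83 -1.1 ]
regrip -30 0 0.0 [-0.8   0.62  1.28  2.05 -0.26  1.34 -0.81]
regrip -30 0.06 0.0 [-0.05  0.52 -0.15  1.66  0.06  1.5  -1.7 ]
regrip -15 0 0.0 [-0.99  0.5   1.32  2.24 -0.41  1.06 -0.87]
regrip -15 0.06 0.0 [-0.27  0.36  0.22  1.93 -0.05  1.12 -1.5 ]
regrip 0 0 0.0 [-1.3   0.33  1.31  2.47 -0.53  0.66 -1.04]
regrip 0 0.06 0.0 [-0.74  0.23  0.67  2.22 -0.21  0.75 -1.4 ]
```

```bash
cat >> h.py <<'E'
import os,json
def log():
    o=get_obs(); open('log.txt','a').write(json.dumps([list(map(float,o[k])) for k in('q','eef_pos','eef_rot')])+'\n')
    p,r=tcp(); print(p.round(4),r.as_matrix()[:,2].round(3),np.round(o['q'],2),np.round(o['wrist_force'],1),round(o['finger_gap'],3),round(o['grip_force'],1))
E
python3 -c "
from h import *;log()"
python3 -m creep '[-0.01,0.008,0,-0.024,-0.005,0.03,0, -0.021,0.0155,-0.005,-0.048,-0.009,0.0655,0, -0.021,0.0155,-0.005,-0.048,-0.009,0.0655,0, -0.021,0.0155,-0.005,-0.048,-0.009,0.0655,0, -0.021,0.0155,-0.005,-0.048,-0.009,0.0655,0]'
python3 -c "
from h import *;log()
print(delta([.423,.003,.190],Rt(.087,np.pi/4)))"
```

```text
[ 0.4759 -0.0032  0.3342] [ 0.691  0.082 -0.718] [ 1.13 -0.05 -1.1   2.32 -1.06  0.15 -0.47] [-0.8 -0.6 -1.3] 0.252 60.9
clock: 5.18
eef_pos: [0.4606, -0.0026, 0.3124]
eef_rot: [-0.026, 0.929, 0.045, 0.367]
wrist_force: [-0.6, -0.5, -1.3]
finger_gap: 0.25
grip_force: 61.9
[ 0.4606 -0.0026  0.3124] [ 0.68   0.082 -0.729] [ 1.29 -0.03 -1.27  2.37 -1.32  0.12 -0.19] [-0.6 -0.5 -1.3] 0.25 61.9
(array([-0.1108, -0.0074,  0.0641]), array([-0.0221,  0.0311,  0.0001]))
```

The straight-aligned grip runs into limits on q3, q5 and q6, so a 45° forward pitch can't be reached here. The fix is to put yellow back in its hole and regrip the cap with the tool tilted 30° back. The lay pose then needs only a 15° pitch.

```bash
python3 - <<'E'
from h import *
print(delta([.4945,-.3135,.385],R.from_quat([.992,-.13,.002,.001])))
E
```

```text
(array([ 0.0545,  0.3116, -0.0552]), array([-0.1539, -0.7391,  0.3387]))
```

```bash
python3 -m creep '[0,0,0,0.027,0.003,-0.029,0, -0.03,-0.15,0.07,0.055,0.007,-0.058,0, -0.06,-0.3,0.14,0.055,0.06,-0.058,0, -0.09,-0.45,0.2,0.055,0.12,-0.058,0, -0.12,-0.6,0.27,0.055,0.18,-0.058,0, -0.154,-0.739,0.339,0.055,0.24,-0.056,0, -0.154,-0.739,0.339,0.0545,0.3,-0.055,0, -0.154,-0.739,0.339,0.0545,0.3116,-0.055,0, -0.154,-0.739,0.339,0.0545,0.3116,-0.055,0, -0.154,-0.739,0.339,0.0545,0.3116,-0.055,0, -0.154,-0.739,0.339,0.0545,0.3116,-0.055,0]'
python3 - <<'E'
from h import *;log()
print(delta([.4945,-.3135,.374],R.from_quat([.992,-.13,.002,.001])))
c=get_calibration('wrist');im=snap('wrist','w3.png');im2=snap('side','d3.png')
cv2.imwrite('pics/m5.png',np.hstack([cv2.convertScaleAbs(im[140:340,200:460],alpha=2),cv2.convertScaleAbs(im2[80:280,330:590],alpha=1.5)]))
E
```

```text
clock: 6.55
eef_pos: [0.4943, -0.3135, 0.3848]
eef_rot: [0.001, 0.991, -0.13, 0.002]
wrist_force: [-0.7, 1.4, -1.7]
finger_gap: 0.246
grip_force: 61.8
[ 0.4943 -0.3135  0.3848] [ 0.003 -0.003 -1.   ] [ 1.12  0.48 -0.98  1.5   0.41  1.38 -1.72] [-0.7  1.4 -1.7] 0.246 61.8
(array([ 0.0001, -0.0001,  0.0108]), array([ 0.0007,  0.0003, -0.0009]))
```

View pics/m5.png

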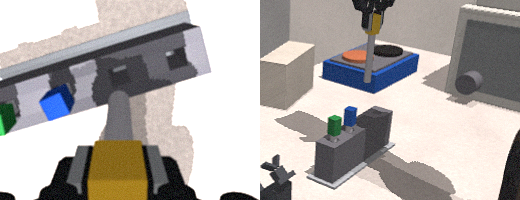

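```bash
python3 -m creep '[0,0,0,0,0,0.04,0, 0,0,0,0,0,0.08,0, 0,0,0,0,0,0.1,0, 0,0,0,0,0,0.11,0, 0,0,0,0,0,0.12,0, 0,0,0,0,0,0.12,0]'; python3 -c "
from h import *;log()"
```

```text
clock: 7.4
eef_pos: [0.4943, -0.3152, 0.265]
eef_rot: [0.002, 0.991, -0.131, 0.002]
wrist_force: [0.2, 0.2, -1.0]
finger_gap: 0.247
grip_force: 61.9
[ 0.4943 -0.3152  0.265 ] [ 0.003 -0.004 -1.   ] [ 1.1   0.58 -0.93  1.67  0.5   1.15 -1.8 ] [ 0.2  0.2 -1. ] 0.247 61.9
```

```bash
python3 -m creep '[0,0,0,0,0,0.03,0, 0,0,0,0,0,0.055,0, 0,0,0,0,0,0.07,0, 0,0,0,0,0,0.073,0, 0,0,0,0,0,0.073,0.045, 0,0,0,0,0,0.073,0.045, 0,0,0,0,0,0.073,0.045, 0,0,0,0,0,0.073,0.045]'; python3 - <<'E'
from h import *;log()
g=np.array([.4945,-.3142,.132]); r=Rt(-.26,-.52)
print(delta(g-.054*r.as_matrix()[:,2],r))
E
```

```text
clock: 8.4
eef_pos: [0.4945, -0.3156, 0.1922]
eef_rot: [0.002, 0.991, -0.131, 0.002]
wrist_force: [-0.3, 0.2, -0.5]
finger_gap: 0.527
grip_force: 0.0
[ 0.4945 -0.3156  0.1922] [ 0.003 -0.004 -1.   ] [ 1.06  0.65 -0.88  1.75  0.58  1.02 -1.87] [-0.3  0.2 -0.5] 0.527 0.0
(array([ 0.0264, -0.0014,  0.0134]), array([ 0.0026, -0.5245, -0.0031]))
```

```bash
python3 -m creep '[0,-0.17,0,0.009,0,0.0045,0.045, 0,-0.35,0,0.018,-0.001,0.009,0.045, 0,-0.524,0,0.0264,-0.0014,0.0134,0.045, 0,-0.524,0,0.0264,-0.0014,0.0134,0.045, 0,-0.524,0,0.0264,-0.0014,0.0134,0.045, 0,-0.524,0,0.0264,-0.0014,0.0134,0, 0,-0.524,0,0.0264,-0.0014,0.0134,0, 0,-0.524,0,0.0264,-0.0014,0.0134,0, 0,-0.524,0,0.0264,-0.0014,0.0134,0]'; python3 - <<'E'
from h import *;log()
p,r=tcp(); q=r.inv().apply(np.array([p[0]+.054*r.as_matrix()[0,2],p[1]+.054*r.as_matrix()[1,2],.055])-p); print('mid_tool',q.round(4)); np.save('mid.npy',q)
print('up.2',r.inv().apply([0,0,.2]).round(4))
E
```

```text
clock: 9.52
eef_pos: [0.5201, -0.3217, 0.1799]
eef_rot: [-0.031, 0.958, -0.127, -0.255]
wrist_force: [-0.8, -1.1, 7.5]
finger_gap: 0.248
grip_force: 59.3
[ 0.5201 -0.3217  0.1799] [-0.48   0.125 -0.868] [ 0.81  0.9  -0.75  1.33  0.5   1.65 -1.81] [-0.8 -1.1  7.5] 0.248 59.3
mid_tool [ 0.0387 -0.0003  0.1217]
up.2 [-0.0991  0.0009 -0.1737]
```

```bash
python3 -m creep '[0,0,0,-0.025,0,-0.043,0, 0,0,0,-0.05,0,-0.087,0, 0,0,0,-0.08,0,-0.139,0, 0,0,0,-0.099,0.001,-0.174,0, 0,0,0,-0.099,0.001,-0.174,0]'
cat >> h.py <<'E'
def layp(v,yaw,t,lift,back=.002):
    m,F=vframe(v,yaw); r=Rt(yaw,t); return m-back*F[:,0]+lift*F[:,2]-r.apply(np.load('mid.npy')),r
E
python3 - <<'E'
from h import *;log()
V=[.52,.0115,.092]
for l in(.1,0): p,r=layp(V,.087,.265,l); print(p.round(4),delta(p,r))
E
```

```text
clock: 10.15
eef_pos: [0.5213, -0.3213, 0.3824]
eef_rot: [-0.031, 0.959, -0.127, -0.252]
wrist_force: [-0.6, 0.1, -1.6]
finger_gap: 0.246
grip_force: 59.0
[ 0.5213 -0.3213  0.3824] [-0.475  0.124 -0.871] [ 0.78  0.74 -0.75  1.09  0.41  1.99 -1.72] [-0.6  0.1 -1.6] 0.246 59.0
[0.5201 0.0112 0.2715] (array([-0.0223, -0.3212,  0.1384]), array([-0.0404,  0.7711, -0.3563]))
[0.4497 0.005  0.2008] (array([-0.0454, -0.2972,  0.2327]), array([-0.0404,  0.7711, -0.3563]))
```

```bash
python3 -m creep '[-0.007,0.13,-0.06,-0.014,-0.06,0.008,0, -0.014,0.27,-0.12,-0.028,-0.12,0.016,0, -0.02,0.4,-0.18,-0.042,-0.18,0.024,0, -0.027,0.54,-0.24,-0.056,-0.24,0.032,0, -0.034,0.67,-0.3,-0.07,-0.3,0.04,0, -0.04,0.771,-0.356,-0.0755,-0.32,0.042,0, -0.04,0.771,-0.356,-0.05,-0.32,0.09,0, -0.04,0.771,-0.356,-0.0223,-0.3212,0.1384,0, -0.04,0.771,-0.356,-0.0223,-0.3212,0.1384,0, -0.04,0.771,-0.356,-0.0223,-0.3212,0.1384,0]'
python3 - <<'E'
from h import *;log()
V=[.52,.0115,.092]
for l in(.1,0): p,r=layp(V,.087,.265,l); print(p.round(4),delta(p,r))
a=overlay(snap('scene','s4.png'),cal('s4.png'),vsegs(V,.087),260,130,130,150,3)
b=overlay(snap('side','d4.png'),cal('d4.png'),vsegs(V,.087),265,165,130,150,3)
cv2.imwrite('pics/m6.png',np.hstack([a,b]))
E
```

```text
clock: 11.4
eef_pos: [0.5194, 0.0117, 0.2701]
eef_rot: [-0.008, 0.991, 0.043, 0.13]
wrist_force: [-0.3, -0.4, -0.7]
finger_gap: 0.251
grip_force: 59.1
[0.5194 0.0117 0.2701] [ 0.256  0.026 -0.966] [ 0.67  0.35 -0.99  1.99  0.49  0.74 -2.06] [-0.3 -0.4 -0.7] 0.251 59.1
[0.5201 0.0112 0.2715] (array([ 0.001 ,  0.0006, -0.0011]), array([-0.0041,  0.0046, -0.0004]))
[0.4497 0.005  0.2008] (array([-0.0855,  0.0008,  0.049 ]), array([-0.0041,  0.0046, -0.0004]))
```

View pics/m6.png

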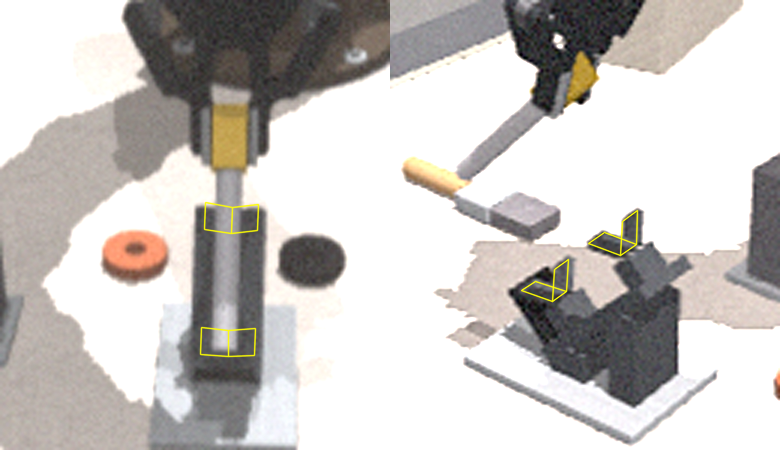

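The V-rest hasn't moved and the bar lines up with it. Lowering along the V normal.

```bash
python3 -m creep '[-0.004,0.005,0,-0.02,0,0.012,0, -0.004,0.005,0,-0.04,0,0.024,0, -0.004,0.005,0,-0.06,0.001,0.035,0, -0.004,0.005,0,-0.07,0.001,0.04,0, -0.004,0.005,0,-0.078,0.001,0.0445,0, -0.004,0.005,0,-0.083,0.001,0.0475,0, -0.004,0.005,0,-0.083,0.001,0.0475,0]'; python3 - <<'E'
from h import *;log()
V=[.52,.0115,.092]
p,r=layp(V,.087,.265,0); print(p.round(4),delta(p,r))
b=overlay(snap('side','d5.png'),cal('d5.png'),vsegs(V,.087)[:0],285,185,100,110,5)
a=overlay(snap('scene','s5.png'),cal('s5.png'),[],295,170,60,110,5)
cv2.imwrite('pics/m7.png',np.hstack([b,a]))
E
```

```text
clock: 12.38
eef_pos: [0.4519, 0.005, 0.2021]
eef_rot: [-0.006, 0.99, 0.043, 0.132]
wrist_force: [1.6, 2.7, -1.1]
finger_gap: 0.248
grip_force: 59.2
[0.4519 0.005  0.2021] [ 0.262  0.023 -0.965] [ 0.64  0.32 -0.92  2.23  0.6   0.52 -2.2 ] [ 1.6  2.7 -1.1] 0.248 59.2
[0.4497 0.005  0.2008] (array([-0.0025, -0.0002,  0.0007]), array([-0.    , -0.0009, -0.0004]))
```

View pics/m7.png

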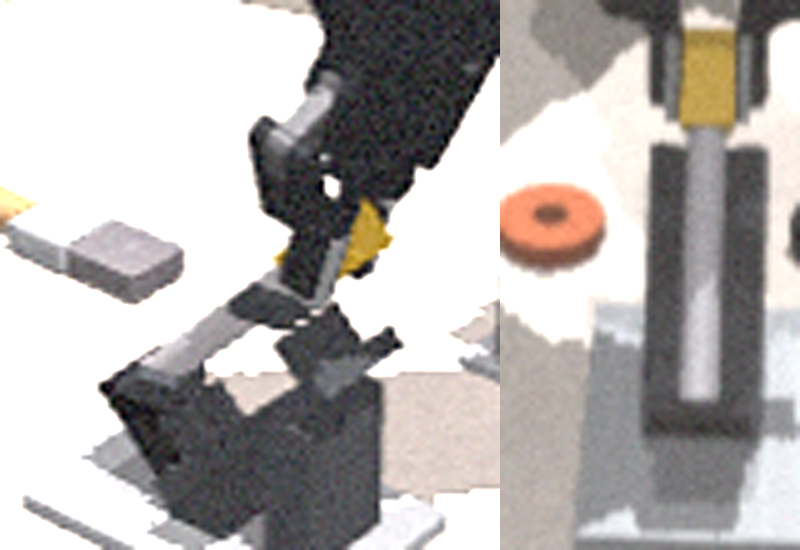

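Contact with the V is light and the tip is near the stop. Pressing down a final 2.5 mm, releasing and backing off.

```bash
python3 -m creep '[0,0,0,-0.0025,0,0.001,0, 0,0,0,-0.0025,0,0.001,0, 0,0,0,-0.0025,0,0.001,0.06, 0,0,0,-0.0025,0,0.001,0.06, 0,0,0,-0.0025,0,0.001,0.06, 0,0,0,-0.0025,0,-0.04,0.06, 0,0,0,-0.0025,0,-0.09,0.06, 0,0,0,0.0,0,-0.13,0.06, 0,0,0,0,0,-0.13,0.06]'; python3 - <<'E'
from h import *;log()
V=[.52,.0115,.092];m,F=vframe(V,.087)
for t,d in((-.785,.15),(-.785,.054)):
    r=Rt(.087,t);p=m-d*r.as_matrix()[:,2]-.002*F[:,0]; print(p.round(3),delta(p,r))
b=overlay(snap('side','d6.png'),cal('d6.png'),[],285,185,100,110,4)
a=overlay(snap('scene','s6.png'),cal('s6.png'),[],295,170,60,110,4)
cv2.imwrite('pics/m8.png',np.hstack([b,a]))
E
```

```text
clock: 13.6
eef_pos: [0.4181, 0.001, 0.3292]
eef_rot: [-0.003, 0.99, 0.041, 0.134]
wrist_force: [0.3, 0.5, -0.0]
finger_gap: 0.701
grip_force: 0.0
[0.4181 0.001  0.3292] [ 0.264  0.018 -0.964] [ 1.13  0.02 -1.22  2.1   0.04  0.77 -1.61] [ 0.3  0.5 -0. ] 0.701 0.0
[0.624 0.021 0.2  ] (array([ 0.1653, -0.0031,  0.1799]), array([ 0.0031, -1.053 , -0.0054]))
[0.557 0.015 0.132] (array([ 0.0819, -0.0031,  0.2274]), array([ 0.0031, -1.053 , -0.0054]))
```

View pics/m8.png

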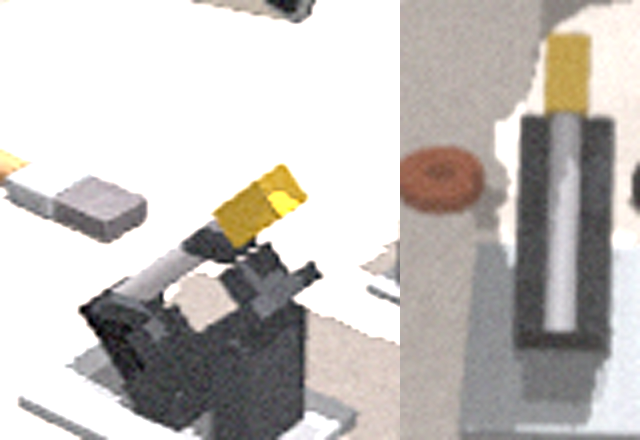

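Yellow rests in both Vs with its tip by the stop. I'm running low on picture views, so from here I'll check numerically, using colour-blob centroids against predicted cap projections.

```bash
cat >> h.py <<'E'
HUE={'yellow':(18,35),'green':(45,80),'blue':(100,130),'red':(0,8),'orange':(5,16)}
def mask(im,col):
    h=cv2.cvtColor(im,cv2.COLOR_BGR2HSV);a,b=HUE[col];return ((h[...,0]>=a)&(h[...,0]<=b)&(h[...,1]>110)&(h[...,2]>35)).astype(np.uint8)
def capfind(col,cap,F,cams=('scene','side'),rad=30,im={}):
    "cap: predicted centre; F: cols = axes, col0 along bar. returns shift estimate (world), px residuals"
    A=[];B=[];info=[]
    for n in cams:
        c=get_calibration(n); i=im.get(n); i=snapshot(n) if i is None else i
        h=np.array([proj(c,cap+F@(np.array([sx*20,sy*11,sz*11])/1e3)) for sx in(-1,1) for sy in(-1,1) for sz in(-1,1)])
        hull=np.zeros(i.shape[:2],np.uint8);cv2.fillConvexPoly(hull,cv2.convexHull(h.round().astype(np.int32)),1)
        cen=lambda m:np.array([np.nonzero(m)[1].mean(),np.nonzero(m)[0].mean()])
        k=mask(i,col); u=h.mean(0); w=np.zeros_like(k); cv2.circle(w,tuple(int(t) for t in u),rad,1,-1); k=k*w
        if k.sum()<15: info.append((n,'none'));continue
        d=cen(k)-cen(hull); info.append((n,d.round(1).tolist(),int(k.sum()),int(hull.sum())))
        J=np.array([proj(c,cap+e)-proj(c,cap) for e in np.eye(3)*1e-3]).T*1e3; A.append(J);B.append(d)
    s=np.linalg.lstsq(np.vstack(A),np.hstack(B),rcond=None)[0] if A else None
    print(col,'shift mm',None if s is None else (s*1e3).round(1),info); return s
E
python3 - <<'E'
from h import *
m,F=vframe([.52,.0115,.092],.087)
capfind('yellow',m-.077*F[:,0],F)
E
python3 -m creep '[0,-0.18,0,0.04,0,0.0,0.045, 0,-0.35,0,0.08,0,0.0,0.045, 0,-0.53,0,0.12,0,0.02,0.045, 0,-0.7,0,0.15,-0.002,0.03,0.045, 0.003,-0.88,-0.005,0.19,-0.003,0.06,0.045, 0.003,-1.053,-0.005,0.19,-0.003,0.09,0.045, 0.003,-1.053,-0.005,0.178,-0.003,0.135,0.045, 0.003,-1.053,-0.005,0.165,-0.003,0.18,0.045, 0.003,-1.053,-0.005,0.165,-0.003,0.18,0.045, 0.003,-1.053,-0.005,0.165,-0.003,0.18,0.045]'
python3 - <<'E'
from h import *;log()
V=[.52,.0115,.092];m,F=vframe(V,.087);snap('wrist','w7.png')
r=Rt(.087,-.785)
for d in(.15,.054): print(delta(m-d*r.as_matrix()[:,2]-.002*F[:,0],r))
E
```

```text
yellow shift mm [ 5.1 -0.7 -3.4] [('scene', [-0.6, 2.9], 187, 279), ('side', [-1.7, 0.4], 246, 313)]
clock: 15.05
eef_pos: [0.6227, 0.0232, 0.1972]
eef_rot: [0.016, 0.922, 0.043, -0.384]
wrist_force: [0.7, 0.1, 0.8]
finger_gap: 0.524
grip_force: 0.0
[0.6227 0.0232 0.1972] [-0.707 -0.062 -0.705] [ 0.11  0.99 -0.5   1.08  0.24  1.93 -1.84] [0.7 0.1 0.8] 0.524 0.0
(array([-0.0002,  0.0024, -0.0016]), array([-0.0003,  0.0016,  0.005 ]))
(array([-0.0001,  0.0024,  0.0944]), array([-0.0003,  0.0016,  0.005 ]))
```

```bash
python3 -m creep '[0,0,0.005,0,0.002,0.03,0.045, 0,0,0.005,0,0.002,0.06,0.045, 0,0,0.005,0,0.002,0.08,0.045, 0,0,0.005,0,0.002,0.094,0.045, 0,0,0.005,0,0.002,0.094,0.045, 0,0,0.005,0,0.002,0.094,0, 0,0,0.005,0,0.002,0.094,0, 0,0,0.005,0,0.002,0.094,0, 0,0,0.005,0,0.002,0.094,0, 0,0,0.005,0,0.002,0.094,0]'
python3 - <<'E'
from h import *;log()
E
```

```text
clock: 16.35
eef_pos: [0.5571, 0.0145, 0.1309]
eef_rot: [0.017, 0.923, 0.04, -0.383]
wrist_force: [4.6, -1.8, 6.3]
finger_gap: 0.169
grip_force: 58.4
[0.5571 0.0145 0.1309] [-0.706 -0.061 -0.706] [ 0.16  0.97 -0.51  1.34  0.25  1.71 -1.88] [ 4.6 -1.8  6.3] 0.169 58.4
```

```bash
python3 -m creep '[0,0,0,0,0,-0.03,0, 0,0,0,0,0,-0.07,0, 0,0,0,0,0,-0.11,0, 0,0,0,0,0,-0.11,0]'
python3 - <<'E'
from h import *;log()
est={'red':(.417,.2316),'green':(.4212,.2859),'yellow':(.4252,.341),'blue':(.4291,.396)}
for col,e in est.items():
    o=[]
    for n in('scene','side'):
        c=cal(n+'0.png');k=mask(cv2.imread(f'pics/{n}0.png'),col);u=proj(c,[*e,.008]);w=np.zeros_like(k);cv2.circle(w,tuple(int(t) for t in u),14,1,-1)
        y,x=np.nonzero(k*w);o.append((onz(c,x.mean(),y.mean(),.009)[:2].round(4),len(x)))
    print(col,o)
r=Rt(-.074,0)
for z in(.25,.15): print(z,delta([.535,.333,z],r))
E
```

```text
clock: 16.85
eef_pos: [0.6358, 0.0223, 0.2091]
eef_rot: [0.016, 0.923, 0.04, -0.382]
wrist_force: [0.1, -0.4, -1.4]
finger_gap: 0.165
grip_force: 58.8
[0.6358 0.0223 0.2091] [-0.704 -0.06  -0.708] [ 0.1   1.   -0.49  1.02  0.23  1.97 -1.84] [ 0.1 -0.4 -1.4] 0.165 58.8
red [(array([0.4139, 0.2312]), 107), (array([0.4204, 0.2272]), 206)]
green [(array([0.4146, 0.2904]), 14), (array([0.4241, 0.2825]), 219)]
yellow [(array([0.423 , 0.3409]), 118), (array([0.4283, 0.3382]), 277)]
blue [(array([0.4241, 0.3967]), 77), (array([0.4323, 0.3933]), 280)]
0.25 (array([-0.0809, -0.3183,  0.0233]), array([0.0618, 0.7828, 0.1522]))
0.15 (array([-0.0102, -0.3182,  0.0941]), array([0.0618, 0.7828, 0.1522]))
```

```bash
python3 -m creep '[0.01,0.13,0.02,-0.02,-0.04,0,0, 0.02,0.26,0.05,-0.04,-0.09,0,0, 0.03,0.4,0.075,-0.06,-0.14,0,0, 0.04,0.53,0.1,-0.08,-0.19,0.01,0, 0.05,0.66,0.125,-0.081,-0.24,0.023,0, 0.062,0.783,0.152,-0.081,-0.29,0.023,0, 0.062,0.783,0.152,-0.081,-0.318,0.023,0, 0.062,0.783,0.152,-0.046,-0.318,0.058,0, 0.062,0.783,0.152,-0.0102,-0.318,0.094,0, 0.062,0.783,0.152,-0.0102,-0.318,0.094,0, 0.062,0.783,0.152,-0.0102,-0.318,0.094,0]'
cat >> h.py <<'E'
def slotF(): 
    x=np.array([np.cos(.074),-np.sin(.074),0]);y=np.array([np.sin(.074),np.cos(.074),0]);return np.stack([x,y,[0,0,1]],1)
E
python3 - <<'E'
from h import *;log()
p,r=tcp();F=slotF();g=p+.054*r.as_matrix()[:,2]
snap('scene','s8.png');snap('side','d8.png');snap('wrist','w8.png')
capfind('yellow',g-.075*F[:,0],F,im={'scene':cv2.imread('pics/s8.png'),'side':cv2.imread('pics/d8.png')})
print(delta([.535,.332,.09],Rt(-.074,0)))
E
```

```text
clock: 18.23
eef_pos: [0.5331, 0.3321, 0.1499]
eef_rot: [0.0, 0.999, -0.037, -0.002]
wrist_force: [0.3, 0.9, -0.3]
finger_gap: 0.17
grip_force: 58.7
[0.5331 0.3321 0.1499] [-0.004 -0.    -1.   ] [-0.31  0.66 -0.51  1.69  0.38  0.9  -2.61] [ 0.3  0.9 -0.3] 0.17 58.7
yellow shift mm [ 37.  -21.1 -28.7] [('scene', [-12.9, 20.7], 60, 292), ('side', [-1.9, -2.9], 466, 545)]
(array([0.0013, 0.0004, 0.0609]), array([-0.0009,  0.0014,  0.0001]))
```

```bash
python3 -m creep '[0,0,0,0.001,0,0.025,0, 0,0,0,0.0013,0,0.045,0, 0,0,0,0.0013,0,0.054,0, 0,0,0,0.0013,0,0.058,0, 0,0,0,0.0013,0,0.0605,0, 0,0,0,0.0013,0,0.0605,0]'
python3 - <<'E'
from h import *;log()
print(delta([.535,.332,.09],Rt(-.074,0)))
p,r=tcp();F=slotF();g=p+.054*r.as_matrix()[:,2]
capfind('yellow',g-.075*F[:,0],F,cams=('side',))
E
```

```text
clock: 19.12
eef_pos: [0.5342, 0.3323, 0.0889]
eef_rot: [-0.0, 0.999, -0.037, -0.002]
wrist_force: [-0.1, 0.6, 0.7]
finger_gap: 0.165
grip_force: 59.1
[0.5342 0.3323 0.0889] [-0.003  0.    -1.   ] [-0.33  0.73 -0.46  1.73  0.43  0.79 -2.65] [-0.1  0.6  0.7] 0.165 59.1
(array([ 0.0008,  0.0002, -0.0011]), array([0.0001, 0.0031, 0.0006]))
yellow shift mm [-7.  -0.4 -6.3] [('side', [3.2, 4.9], 651, 521)]
```

```bash
python3 -m creep '[0,0,0,0,0,0.001,0, 0,0,0,0,0,0.002,0, 0,0,0,0,0,0.002,0]'
python3 - <<'E'
from h import *;log()
a=snap('wrist','w9.png');b=snap('side','d9.png')
f=lambda i,x,y,w,h,k:cv2.convertScaleAbs(cv2.resize(i[y:y+h,x:x+w],None,fx=k,fy=k,interpolation=cv2.INTER_CUBIC),alpha=1.5)
cv2.imwrite('pics/m9.png',np.hstack([f(a,150,0,340,400,1.25),f(b,110,260,150,200,2.5)]))
E
```

```text
clock: 19.55
eef_pos: [0.5342, 0.3324, 0.0886]
eef_rot: [0.0, 0.999, -0.037, -0.001]
wrist_force: [-5.9, -3.0, 21.2]
finger_gap: 0.164
grip_force: 61.2
[0.5342 0.3324 0.0886] [-0.002  0.    -1.   ] [-0.34  0.73 -0.46  1.73  0.43  0.79 -2.65] [-5.9 -3.  21.2] 0.164 61.2
```

View pics/m9.png

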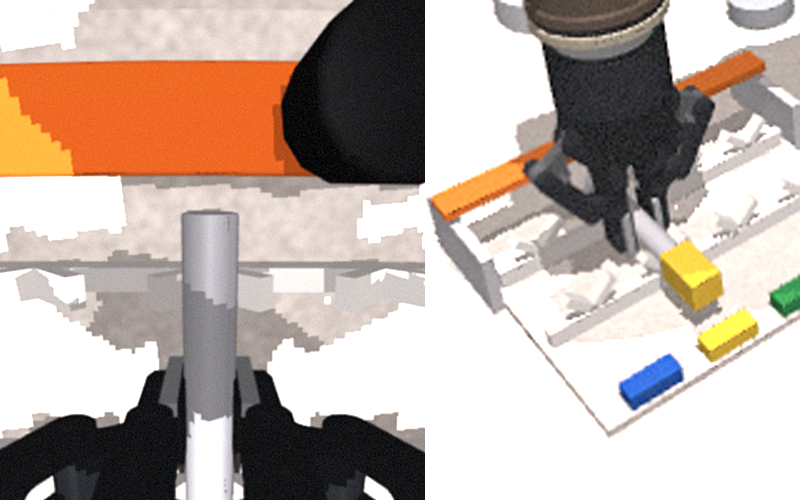

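Yellow is seated in its slot, with 21 N contact and the shaft centred between the V arms. I'll ease off, release and lift.

```bash
python3 -m creep '[0,0,0,0,0,-0.001,0, 0,0,0,0,0,-0.001,0.04, 0,0,0,0,0,-0.001,0.04, 0,0,0,0,0,-0.001,0.04, 0,0,0,0,0,-0.03,0.04, 0,0,0,0,0,-0.08,0.045, 0,0,0,0,0,-0.14,0.045, 0,0,0,0,0,-0.19,0.045, 0,0,0,0,0,-0.22,0.045]'
python3 - <<'E'
from h import *;log()
r=Rt(-.08,-.52);g=np.array([.492,-.19,.132])
for d in(.134,.054): print((g-d*r.as_matrix()[:,2]).round(3),delta(g-d*r.as_matrix()[:,2],r))
F=slotF()
capfind('yellow',np.array([.535,.332,.036])-.075*F[:,0],F,rad=25)
E
```

```text
clock: 20.78
eef_pos: [0.5352, 0.3322, 0.3091]
eef_rot: [-0.0, 0.999, -0.037, -0.001]
wrist_force: [0.2, 0.2, -0.3]
finger_gap: 0.528
grip_force: 0.0
[0.5352 0.3322 0.3091] [-0.002  0.001 -1.   ] [-0.27  0.5  -0.56  1.52  0.28  1.2  -2.52] [ 0.2  0.2 -0.3] 0.528 0.0
[ 0.558 -0.195  0.248] (array([0.062 , 0.5244, 0.0604]), array([ 0.0011, -0.5183,  0.0063]))
[ 0.519 -0.192  0.179] (array([0.0224, 0.5242, 0.1299]), array([ 0.0011, -0.5183,  0.0063]))
yellow shift mm [-4.1 -0.8 -1.3] [('scene', [-1.8, -1.3], 182, 287), ('side', [1.2, 1.9], 527, 524)]
```

```bash
python3 -m creep '[0,-0.06,0,0.007,0.06,0,0.045, 0,-0.12,0,0.014,0.12,0,0.045, 0,-0.18,0,0.021,0.18,0,0.045, 0,-0.24,0,0.028,0.24,0,0.045, 0,-0.3,0,0.035,0.3,0,0.045, 0,-0.36,0,0.042,0.36,0.01,0.045, 0,-0.42,0,0.05,0.42,0.02,0.045, 0,-0.48,0.003,0.055,0.48,0.04,0.045, 0,-0.518,0.006,0.062,0.524,0.06,0.045, 0,-0.518,0.006,0.062,0.524,0.06,0.045, 0,-0.518,0.006,0.062,0.524,0.06,0.045]'
python3 - <<'E'
from h import *;log()
cap=np.array([.492,-.19,.13]);a=.08
F=np.stack([[0,0,1],[np.cos(a),-np.sin(a),0],[np.sin(a),np.cos(a),0]],1)
for cams in(('wrist',),('scene','side'),('scene','side','wrist')): capfind('green',cap,F,cams=cams,rad=60 if cams[0]=='wrist' else 25)
r=Rt(-.08,-.52);g=np.array([.492,-.19,.132]);print(delta(g-.054*r.as_matrix()[:,2],r))
E
```

```text
clock: 22.25
eef_pos: [0.5578, -0.1947, 0.2458]
eef_rot: [-0.009, 0.965, -0.038, -0.258]
wrist_force: [0.6, -0.2, 0.3]
finger_gap: 0.524
grip_force: 0.0
[ 0.5578 -0.1947  0.2458] [-0.498  0.038 -0.866] [ 0.45  0.73 -0.42  1.35  0.26  1.65 -1.65] [ 0.6 -0.2  0.3] 0.524 0.0
green shift mm [-2.8 -2.8  2.9] [('wrist', [4.9, 6.4], 2436, 2873)]
green shift mm [-4.4 -3.5  0.7] [('scene', 'none'), ('side', [2.6, -0.2], 220, 312)]
green shift mm [-2.1 -2.3 -1.9] [('scene', 'none'), ('side', [2.6, -0.1], 221, 312), ('wrist', [3.6, -0.4], 1528, 2837)]
(array([-0.0002,  0.0005,  0.0789]), array([0.0036, 0.001 , 0.0004]))
```

```bash
python3 -m creep '[0,0,0,-0.002,0.003,0.03,0.045, 0,0,0,-0.002,0.003,0.055,0.045, 0,0,0,-0.002,0.003,0.07,0.045, 0,0,0,-0.002,0.003,0.08,0.045, 0,0,0,-0.002,0.003,0.08,0.045, 0,0,0,-0.002,0.003,0.08,0, 0,0,0,-0.002,0.003,0.08,0, 0,0,0,-0.002,0.003,0.08,0, 0,0,0,-0.002,0.003,0.08,0]'; python3 - <<'E'
from h import *;log()
p,r=tcp(); q=r.inv().apply(np.array([p[0]+.054*r.as_matrix()[0,2],p[1]+.054*r.as_matrix()[1,2],.055])-p); print('mid_tool',q.round(4)); np.save('mid.npy',q)
print('up.2',r.inv().apply([0,0,.2]).round(4))
E
```

```text
clock: 23.68
eef_pos: [0.5167, -0.195, 0.179]
eef_rot: [-0.009, 0.966, -0.039, -0.257]
wrist_force: [1.5, 0.7, 5.0]
finger_gap: 0.247
grip_force: 59.0
[ 0.5167 -0.195   0.179 ] [-0.496  0.037 -0.867] [ 0.48  0.74 -0.42  1.52  0.28  1.47 -1.67] [1.5 0.7 5. ] 0.247 59.0
mid_tool [ 0.0384 -0.0002  0.1209]
up.2 [-0.0995  0.0005 -0.1735]
```

```bash
python3 -m creep '[0,0,0,-0.025,0,-0.043,0, 0,0,0,-0.05,0,-0.087,0, 0,0,0,-0.08,0,-0.139,0, 0,0,0,-0.099,0,-0.174,0, 0,0,0,-0.099,0,-0.174,0]'
cat >> h.py <<'E'
def vcheck():
    for n,(x,y,w,h) in {'scene':(305,195,62,90),'side':(285,230,95,85)}.items():
        t=cv2.imread(f'pics/{n}0.png')[y:y+h,x:x+w]; i=snapshot(n); cv2.imwrite(f'pics/v_{n}_{len(os.listdir("pics"))}.png',i)
        s=i[y-40:y+h+40,x-40:x+w+40]; m=cv2.matchTemplate(s,t,cv2.TM_CCOEFF_NORMED); _,v,_,l=cv2.minMaxLoc(m); print(n,'vrest px shift',l[0]-40,l[1]-40,round(v,3),'at 0:',round(float(m[40,40]),3))
E
python3 - <<'E'
from h import *;log();vcheck()
V=[.52,.0115,.092]
for l in(.1,0): p,r=layp(V,.087,.265,l); print(p.round(4),delta(p,r))
p,r=layp(V,.087,.265,.1);print(delta([p[0],p[1],.385],r)[0])
E
```

```text
clock: 24.3
eef_pos: [0.518, -0.1948, 0.3813]
eef_rot: [-0.008, 0.966, -0.039, -0.255]
wrist_force: [-0.3, -0.1, -1.6]
finger_gap: 0.247
grip_force: 59.1
[ 0.518  -0.1948  0.3813] [-0.492  0.036 -0.87 ] [ 0.48  0.57 -0.43  1.3   0.22  1.84 -1.61] [-0.3 -0.1 -1.6] 0.247 59.1
scene vrest px shift 0 0 0.997 at 0: 0.997
side vrest px shift 0 0 0.936 at 0: 0.936
[0.5206 0.0113 0.2707] (array([ 0.0419, -0.2062,  0.0987]), array([-0.0185,  0.7855, -0.1698]))
[0.4502 0.0052 0.2   ] (array([ 0.0168, -0.1948,  0.1948]), array([-0.0185,  0.7855, -0.1698]))
[-0.015  -0.2059 -0.0004]
```

The V-rest hasn't moved. Running the same sequence for green.

```bash
python3 -m creep '[-0.004,0.16,-0.034,-0.003,-0.04,0,0, -0.007,0.32,-0.068,-0.006,-0.085,0,0, -0.011,0.47,-0.1,-0.009,-0.13,0,0, -0.015,0.63,-0.136,-0.012,-0.17,0,0, -0.018,0.785,-0.17,-0.015,-0.206,0,0, -0.018,0.785,-0.17,0.014,-0.206,0.05,0, -0.018,0.785,-0.17,0.042,-0.206,0.0987,0, -0.018,0.785,-0.17,0.042,-0.206,0.0987,0, -0.018,0.785,-0.17,0.042,-0.206,0.0987,0]'
python3 - <<'E'
from h import *;log();vcheck()
V=[.52,.0115,.092]
p,r=layp(V,.087,.265,0); print(p.round(4),delta(p,r))
m,F=vframe(V,.087); capfind('green',m+.1*F[:,2]-.077*F[:,0],F)
E
```

```text
clock: 25.52
eef_pos: [0.5213, 0.0115, 0.2723]
eef_rot: [-0.007, 0.99, 0.043, 0.132]
wrist_force: [-0.5, 0.6, -0.7]
finger_gap: 0.25
grip_force: 59.1
[0.5213 0.0115 0.2723] [ 0.261  0.024 -0.965] [ 0.38  0.25 -0.61  2.01  0.27  0.68 -1.86] [-0.5  0.6 -0.7] 0.25 59.1
scene vrest px shift 0 0 0.892 at 0: 0.892
side vrest px shift 0 0 0.886 at 0: 0.886
[0.4502 0.0052 0.2   ] (array([-0.089 ,  0.    ,  0.0517]), array([-0.0009, -0.0028, -0.0003]))
green shift mm [-6.6 -9.9  5.3] [('scene', 'none'), ('side', [6.0, -3.2], 94, 312)]
```

```bash
python3 -m creep '[0,-0.003,0,-0.022,0,0.013,0, 0,-0.003,0,-0.044,0,0.026,0, 0,-0.003,0,-0.063,0,0.0365,0, 0,-0.003,0,-0.074,0,0.043,0, 0,-0.003,0,-0.082,0,0.0475,0, 0,-0.003,0,-0.088,0,0.051,0, 0,-0.003,0,-0.088,0,0.051,0]'; python3 - <<'E'
from h import *;log()
p,r=layp([.52,.0115,.092],.087,.265,0); print(delta(p,r))
E
```

```text
clock: 26.6
eef_pos: [0.4526, 0.0052, 0.2012]
eef_rot: [-0.006, 0.99, 0.043, 0.134]
wrist_force: [4.2, -2.0, 5.4]
finger_gap: 0.249
grip_force: 59.8
[0.4526 0.0052 0.2012] [ 0.265  0.024 -0.964] [ 0.35  0.24 -0.56  2.25  0.36  0.44 -1.97] [ 4.2 -2.   5.4] 0.249 59.8
(array([-0.0026, -0.0002,  0.0005]), array([-0.0007, -0.004 , -0.0006]))
```

```bash
python3 -m creep '[0,0,0,-0.001,0,0.0005,0, 0,0,0,-0.001,0,0.0005,0.06, 0,0,0,-0.001,0,0.0005,0.06, 0,0,0,-0.001,0,0.0005,0.06, 0,0,0,-0.001,0,-0.04,0.06, 0,0,0,-0.001,0,-0.09,0.06, 0,0,0,0.0,0,-0.13,0.06, 0,0,0,0,0,-0.13,0.06]'; python3 - <<'E'
from h import *;log();vcheck()
V=[.52,.0115,.092];m,F=vframe(V,.087);capfind('green',m-.077*F[:,0],F)
for t,d in((-.785,.15),): 
    r=Rt(.087,t);p=m-d*r.as_matrix()[:,2]-.002*F[:,0]; print(p.round(3),delta(p,r))
E
```

```text
clock: 27.6
eef_pos: [0.4167, 0.0021, 0.3274]
eef_rot: [-0.005, 0.99, 0.043, 0.133]
wrist_force: [-0.4, -0.6, -1.2]
finger_gap: 0.699
grip_force: 0.0
[0.4167 0.0021 0.3274] [ 0.263  0.022 -0.965] [ 0.59 -0.02 -0.7   2.12 -0.    0.76 -1.59] [-0.4 -0.6 -1.2] 0.699 0.0
scene vrest px shift 0 0 0.752 at 0: 0.752
side vrest px shift 0 0 0.888 at 0: 0.888
green shift mm [ 1.8  2.2 -0.8] [('scene', 'none'), ('side', [-1.5, 0.5], 217, 313)]
[0.624 0.021 0.2  ] (array([ 0.1706, -0.0002,  0.1738]), array([-1.2000e-03, -1.0449e+00,  6.0000e-04]))
```

Green is resting in the V-rest. Going round to regrip it by the shaft.

```bash
python3 -m creep '[0,-0.18,0,0.04,0,0.0,0.045, 0,-0.35,0,0.08,0,0.0,0.045, 0,-0.53,0,0.12,0,0.02,0.045, 0,-0.7,0,0.15,0,0.03,0.045, 0,-0.88,0,0.19,0,0.06,0.045, 0,-1.045,0,0.19,0,0.09,0.045, 0,-1.045,0,0.18,0,0.135,0.045, 0,-1.045,0,0.1706,0,0.174,0.045, 0,-1.045,0,0.1706,0,0.174,0.045, 0,-1.045,0,0.1706,0,0.174,0.045]'
python3 - <<'E'
from h import *;log();vcheck()
V=[.52,.0115,.092];m,F=vframe(V,.087)
r=Rt(.087,-.785);print(delta(m-.054*r.as_matrix()[:,2]-.002*F[:,0],r))
E
```

```text
clock: 29.05
eef_pos: [0.6251, 0.0207, 0.2017]
eef_rot: [0.016, 0.923, 0.041, -0.381]
wrist_force: [0.4, -0.4, 0.1]
finger_gap: 0.529
grip_force: 0.0
[0.6251 0.0207 0.2017] [-0.703 -0.061 -0.709] [ 0.04  0.96 -0.33  1.08  0.15  1.91 -1.76] [ 0.4 -0.4  0.1] 0.529 0.0
scene vrest px shift 0 0 0.5 at 0: 0.5
side vrest px shift 0 0 0.809 at 0: 0.809
(array([ 0.001 , -0.0001,  0.0993]), array([-0.0008, -0.0048,  0.0008]))
```

```bash
python3 -m creep '[0,-0.005,0,0,0,0.03,0.045, 0,-0.005,0,0.001,0,0.06,0.045, 0,-0.005,0,0.001,0,0.085,0.045, 0,-0.005,0,0.001,0,0.099,0.045, 0,-0.005,0,0.001,0,0.099,0.045, 0,-0.005,0,0.001,0,0.099,0, 0,-0.005,0,0.001,0,0.099,0, 0,-0.005,0,0.001,0,0.099,0, 0,-0.005,0,0.001,0,0.099,0, 0,-0.005,0,0.001,0,0.099,0]'
python3 -c "
from h import *;log()"
python3 -m creep '[0,0,0,0,0,-0.03,0, 0,0,0,0,0,-0.07,0, 0,0,0,0,0,-0.11,0, 0,0,0,0,0,-0.11,0]'
python3 - <<'E'
from h import *;log()
r=Rt(-.074,0)
for z in(.25,.15): print(z,delta([.531,.277,z],r))
E
```

```text
clock: 30.4
eef_pos: [0.557, 0.0144, 0.1307]
eef_rot: [0.016, 0.923, 0.04, -0.383]
wrist_force: [4.2, -1.2, 6.3]
finger_gap: 0.167
grip_force: 58.3
[0.557  0.0144 0.1307] [-0.705 -0.061 -0.707] [ 0.07  0.93 -0.34  1.35  0.16  1.68 -1.78] [ 4.2 -1.2  6.3] 0.167 58.3
clock: 30.9
eef_pos: [0.6356, 0.022, 0.2088]
eef_rot: [0.016, 0.923, 0.04, -0.382]
wrist_force: [0.6, -0.3, -1.8]
finger_gap: 0.171
grip_force: 58.8
[0.6356 0.022  0.2088] [-0.703 -0.06  -0.708] [ 0.03  0.97 -0.32  1.04  0.15  1.94 -1.75] [ 0.6 -0.3 -1.8] 0.171 58.8
0.25 (array([-0.0869, -0.2632,  0.029 ]), array([0.0615, 0.7821, 0.1533]))
0.15 (array([-0.0163, -0.2631,  0.0999]), array([0.0615, 0.7821, 0.1533]))
```

```bash
python3 -m creep '[0.01,0.13,0.02,-0.02,-0.04,0,0, 0.02,0.26,0.05,-0.04,-0.08,0,0, 0.03,0.4,0.075,-0.06,-0.12,0,0, 0.04,0.53,0.1,-0.08,-0.16,0.01,0, 0.05,0.66,0.125,-0.087,-0.21,0.029,0, 0.0615,0.782,0.153,-0.087,-0.263,0.029,0, 0.0615,0.782,0.153,-0.087,-0.263,0.029,0, 0.0615,0.782,0.153,-0.05,-0.263,0.066,0, 0.0615,0.782,0.153,-0.0163,-0.263,0.1,0, 0.0615,0.782,0.153,-0.0163,-0.263,0.1,0, 0.0615,0.782,0.153,-0.0163,-0.263,0.1,0]'
python3 - <<'E'
from h import *;log()
p,r=tcp();F=slotF();g=p+.054*r.as_matrix()[:,2]
capfind('green',g-.075*F[:,0],F,cams=('side',)); print(delta([.531,.277,.089],Rt(-.074,0)))
E
```

```text
clock: 32.28
eef_pos: [0.5291, 0.2761, 0.1498]
eef_rot: [0.0, 0.999, -0.037, -0.002]
wrist_force: [0.3, -0.2, -0.5]
finger_gap: 0.164
grip_force: 58.8
[0.5291 0.2761 0.1498] [-0.004 -0.001 -1.   ] [-0.32  0.59 -0.36  1.78  0.26  0.83 -2.45] [ 0.3 -0.2 -0.5] 0.164 58.8
green shift mm [ 3.3 -0.2  3.5] [('side', [-1.4, -2.6], 402, 514)]
(array([ 0.0016, -0.0006,  0.0615]), array([-0.0001,  0.0028,  0.0001]))
```

```bash
python3 -m creep '[0,0,0,0.001,0,0.025,0, 0,0,0,0.0016,-0.0006,0.045,0, 0,0.003,0,0.0016,-0.0006,0.055,0, 0,0.003,0,0.0016,-0.0006,0.06,0, 0,0.003,0,0.0016,-0.0006,0.0625,0, 0,0.003,0,0.0016,-0.0006,0.0625,0]'
python3 - <<'E'
from h import *;log()
E
```

```text
clock: 33.08
eef_pos: [0.5303, 0.2774, 0.0884]
eef_rot: [0.0, 0.999, -0.037, -0.0]
wrist_force: [-5.6, -1.6, 16.2]
finger_gap: 0.164
grip_force: 60.8
[0.5303 0.2774 0.0884] [-0. -0. -1.] [-0.35  0.67 -0.32  1.82  0.31  0.71 -2.49] [-5.6 -1.6 16.2] 0.164 60.8
```

```bash
python3 -m creep '[0,0,0,0,0,-0.001,0, 0,0,0,0,0,-0.001,0.04, 0,0,0,0,0,-0.001,0.04, 0,0,0,0,0,-0.001,0.04, 0,0,0,0,0,-0.03,0.04, 0,0,0,0,0,-0.08,0.045, 0,0,0,0,0,-0.14,0.045, 0,0,0,0,0,-0.19,0.045, 0,0,0,0,0,-0.22,0.045]'
python3 - <<'E'
from h import *;log()
F=slotF()
capfind('green',np.array([.531,.277,.036])-.075*F[:,0],F,rad=25);capfind('yellow',np.array([.535,.332,.036])-.075*F[:,0],F,rad=25)
r=Rt(.11,-.52);g=np.array([.492,-.2537,.132])
for d in(.134,.054): print((g-d*r.as_matrix()[:,2]).round(3),delta(g-d*r.as_matrix()[:,2],r))
E
```

```text
clock: 34.2
eef_pos: [0.5309, 0.2771, 0.3092]
eef_rot: [-0.0, 0.999, -0.037, 0.001]
wrist_force: [0.8, 0.7, -0.5]
finger_gap: 0.526
grip_force: 0.0
[0.5309 0.2771 0.3092] [ 0.001  0.    -1.   ] [-0.29  0.42 -0.4   1.61  0.18  1.15 -2.37] [ 0.8  0.7 -0.5] 0.526 0.0
green shift mm [-1.8 -0.  -1.7] [('scene', 'none'), ('side', [0.8, 1.3], 444, 480)]
yellow shift mm [-4.1 -0.7 -1.3] [('scene', [-1.7, -1.3], 185, 287), ('side', [1.2, 1.9], 526, 524)]
[ 0.558 -0.246  0.248] (array([0.0662, 0.5195, 0.0586]), array([-0.0467, -0.5174, -0.1798]))
[ 0.519 -0.251  0.179] (array([0.0272, 0.5267, 0.1281]), array([-0.0467, -0.5174, -0.1798]))
```

```bash
python3 -m creep '[-0.005,-0.06,-0.02,0.007,0.06,0,0.045, -0.01,-0.12,-0.04,0.014,0.12,0,0.045, -0.015,-0.18,-0.06,0.021,0.18,0,0.045, -0.02,-0.24,-0.08,0.028,0.24,0,0.045, -0.025,-0.3,-0.1,0.035,0.3,0,0.045, -0.03,-0.36,-0.12,0.042,0.36,0.01,0.045, -0.036,-0.42,-0.14,0.05,0.42,0.02,0.045, -0.042,-0.48,-0.16,0.058,0.48,0.04,0.045, -0.0467,-0.517,-0.18,0.066,0.5195,0.0586,0.045, -0.0467,-0.517,-0.18,0.066,0.5195,0.0586,0.045, -0.0467,-0.517,-0.18,0.066,0.5195,0.0586,0.045]'
python3 - <<'E'
from h import *;log();vcheck()
cap=np.array([.492,-.2537,.13]);a=-.11
F=np.stack([[0,0,1],[np.cos(a),-np.sin(a),0],[np.sin(a),np.cos(a),0]],1)
for cams in(('wrist',),('scene','side')): capfind('blue',cap,F,cams=cams,rad=60 if cams[0]=='wrist' else 25)
r=Rt(.11,-.52);g=np.array([.492,-.2537,.132]);print(delta(g-.054*r.as_matrix()[:,2],r))
E
```

```text
clock: 35.78
eef_pos: [0.5577, -0.2454, 0.247]
eef_rot: [0.013, 0.965, 0.054, -0.258]
wrist_force: [-1.1, 1.2, 0.8]
finger_gap: 0.527
grip_force: 0.0
[ 0.5577 -0.2454  0.247 ] [-0.496 -0.054 -0.867] [ 0.38  0.71 -0.24  1.34  0.28  1.62 -1.36] [-1.1  1.2  0.8] 0.527 0.0
scene vrest px shift 0 0 0.993 at 0: 0.993
side vrest px shift 0 0 0.918 at 0: 0.918
blue shift mm [-1.5 -0.1  1.7] [('wrist', [-0.1, 3.7], 2401, 2837)]
blue shift mm [-0.9 -1.7  0.1] [('scene', [-0.5, -0.1], 160, 327), ('side', [1.0, -0.4], 213, 289)]
(array([0.    , 0.0011, 0.0806]), array([ 0.001 , -0.0008,  0.0016]))
```

```bash
python3 -m creep '[0,0,0,-0.001,0.002,0.03,0.045, 0,0,0,-0.001,0.002,0.055,0.045, 0,0,0,-0.001,0.002,0.07,0.045, 0,0,0,-0.001,0.002,0.08,0.045, 0,0,0,-0.001,0.002,0.08,0.045, 0,0,0,-0.001,0.002,0.08,0, 0,0,0,-0.001,0.002,0.08,0, 0,0,0,-0.001,0.002,0.08,0, 0,0,0,-0.001,0.002,0.08,0]'; python3 - <<'E'
from h import *;log()
p,r=tcp(); q=r.inv().apply(np.array([p[0]+.054*r.as_matrix()[0,2],p[1]+.054*r.as_matrix()[1,2],.055])-p); print('mid_tool',q.round(4)); np.save('mid.npy',q)
E
python3 -m creep '[0,0,0,-0.025,0,-0.043,0, 0,0,0,-0.05,0,-0.087,0, 0,0,0,-0.08,0,-0.139,0, 0,0,0,-0.099,0,-0.174,0, 0,0,0,-0.099,0,-0.174,0]'
python3 - <<'E'
from h import *;log();vcheck()
V=[.52,.0115,.092]
p,r=layp(V,.087,.265,.1); print(p.round(4),delta(p,r));print(delta([p[0],p[1],.385],r)[0])
E
```

```text
clock: 37.15
eef_pos: [0.5184, -0.2524, 0.18]
eef_rot: [0.014, 0.965, 0.053, -0.256]
wrist_force: [1.1, 2.0, 6.4]
finger_gap: 0.25
grip_force: 58.9
[ 0.5184 -0.2524  0.18  ] [-0.493 -0.055 -0.868] [ 0.41  0.72 -0.24  1.5   0.31  1.45 -1.39] [1.1 2.  6.4] 0.25 58.9
mid_tool [ 0.0388 -0.      0.1218]
clock: 37.78
eef_pos: [0.5193, -0.2529, 0.3827]
eef_rot: [0.015, 0.966, 0.053, -0.254]
wrist_force: [0.3, 0.3, -2.7]
finger_gap: 0.249
grip_force: 59.1
[ 0.5193 -0.2529  0.3827] [-0.489 -0.057 -0.871] [ 0.4   0.56 -0.24  1.28  0.27  1.82 -1.29] [ 0.3  0.3 -2.7] 0.249 59.1
scene vrest px shift 0 0 0.994 at 0: 0.994
side vrest px shift 0 0 0.933 at 0: 0.933
[0.52   0.0115 0.2716] (array([ 0.08  , -0.2625,  0.078 ]), array([0.0034, 0.7849, 0.0237]))
[ 0.0237 -0.2624 -0.0204]
```

```bash
python3 -m creep '[0,0.16,0.004,0.005,-0.05,-0.004,0, 0,0.32,0.008,0.01,-0.105,-0.008,0, 0,0.47,0.012,0.014,-0.16,-0.012,0, 0,0.63,0.018,0.019,-0.21,-0.016,0, 0.003,0.785,0.024,0.024,-0.262,-0.02,0, 0.003,0.785,0.024,0.052,-0.262,0.03,0, 0.003,0.785,0.024,0.08,-0.262,0.078,0, 0.003,0.785,0.024,0.08,-0.262,0.078,0, 0.003,0.785,0.024,0.08,-0.262,0.078,0]'
python3 - <<'E'
from h import *;log();vcheck()
V=[.52,.0115,.092]
p,r=layp(V,.087,.265,0); print(p.round(4),delta(p,r))
m,F=vframe(V,.087); capfind('blue',m+.1*F[:,2]-.077*F[:,0],F)
E
```

```text
clock: 39.0
eef_pos: [0.5207, 0.0112, 0.2731]
eef_rot: [-0.006, 0.99, 0.043, 0.132]
wrist_force: [0.4, -0.5, -0.5]
finger_gap: 0.248
grip_force: 58.9
[0.5207 0.0112 0.2731] [ 0.261  0.023 -0.965] [ 0.23  0.22 -0.43  2.02  0.18  0.66 -1.79] [ 0.4 -0.5 -0.5] 0.248 58.9
scene vrest px shift 0 0 0.869 at 0: 0.869
side vrest px shift 0 0 0.886 at 0: 0.886
[0.4495 0.0054 0.2009] (array([-0.0889, -0.0003,  0.0516]), array([ 0.0003, -0.0031, -0.0005]))
blue shift mm [-4.6 -5.8  2.7] [('scene', [-0.8, -0.6], 229, 321), ('side', [6.1, -3.7], 102, 312)]
```

```bash
python3 -m creep '[0,-0.003,0,-0.022,0,0.013,0, 0,-0.003,0,-0.044,0,0.026,0, 0,-0.003,0,-0.063,0,0.0365,0, 0,-0.003,0,-0.074,0,0.043,0, 0,-0.003,0,-0.082,0,0.0475,0, 0,-0.003,0,-0.088,0,0.051,0, 0,-0.003,0,-0.088,0,0.051,0]'; python3 - <<'E'
from h import *;log()
p,r=layp([.52,.0115,.092],.087,.265,0); print(delta(p,r))
E
```

```text
clock: 40.08
eef_pos: [0.4516, 0.0052, 0.2017]
eef_rot: [-0.006, 0.99, 0.043, 0.134]
wrist_force: [4.5, -1.4, 4.3]
finger_gap: 0.248
grip_force: 59.6
[0.4516 0.0052 0.2017] [ 0.264  0.023 -0.964] [ 0.21  0.22 -0.4   2.26  0.26  0.43 -1.88] [ 4.5 -1.4  4.3] 0.248 59.6
(array([-0.0021, -0.0003,  0.0003]), array([ 0.    , -0.0036, -0.0003]))
```

```bash
python3 -m creep '[0,0,0,-0.001,0,0.0005,0, 0,0,0,-0.001,0,0.0005,0.06, 0,0,0,-0.001,0,0.0005,0.06, 0,0,0,-0.001,0,0.0005,0.06, 0,0,0,-0.001,0,-0.04,0.06, 0,0,0,-0.001,0,-0.09,0.06, 0,0,0,0.0,0,-0.13,0.06, 0,0,0,0,0,-0.13,0.06]'; python3 - <<'E'
from h import *;log();vcheck()
V=[.52,.0115,.092];m,F=vframe(V,.087);capfind('blue',m-.077*F[:,0],F)
r=Rt(.087,-.785);p=m-.15*r.as_matrix()[:,2]-.002*F[:,0]; print(p.round(3),delta(p,r))
E
```

```text
clock: 41.08
eef_pos: [0.416, 0.002, 0.3282]
eef_rot: [-0.005, 0.99, 0.043, 0.133]
wrist_force: [0.0, 0.6, 0.0]
finger_gap: 0.706
grip_force: 0.0
[0.416  0.002  0.3282] [ 0.263  0.021 -0.964] [ 0.36 -0.03 -0.48  2.13 -0.    0.77 -1.6 ] [0.  0.6 0. ] 0.706 0.0
scene vrest px shift 0 0 0.757 at 0: 0.757
side vrest px shift 0 0 0.89 at 0: 0.89
blue shift mm [ 5.  -1.3 -3.6] [('scene', [-0.9, 2.9], 161, 279), ('side', [-1.5, 0.5], 227, 313)]
[0.624 0.021 0.2  ] (array([ 0.1712, -0.0004,  0.1746]), array([-2.0000e-04, -1.0449e+00, -2.0000e-04]))
```

```bash
python3 -m creep '[0,-0.18,0,0.04,0,0.0,0.045, 0,-0.35,0,0.08,0,0.0,0.045, 0,-0.53,0,0.12,0,0.02,0.045, 0,-0.7,0,0.15,0,0.03,0.045, 0,-0.88,0,0.19,0,0.06,0.045, 0,-1.045,0,0.19,0,0.09,0.045, 0,-1.045,0,0.18,0,0.135,0.045, 0,-1.045,0,0.171,0,0.1745,0.045, 0,-1.045,0,0.171,0,0.1745,0.045, 0,-1.045,0,0.171,0,0.1745,0.045]'
python3 - <<'E'
from h import *;log();vcheck()
V=[.52,.0115,.092];m,F=vframe(V,.087)
r=Rt(.087,-.785);print(delta(m-.054*r.as_matrix()[:,2]-.002*F[:,0],r))
E
```

```text
clock: 42.52
eef_pos: [0.625, 0.0203, 0.202]
eef_rot: [0.017, 0.924, 0.04, -0.381]
wrist_force: [0.3, -0.2, 0.2]
finger_gap: 0.527
grip_force: 0.0
[0.625  0.0203 0.202 ] [-0.703 -0.061 -0.709] [-0.04  0.94 -0.15  1.1   0.06  1.89 -1.67] [ 0.3 -0.2  0.2] 0.527 0.0
scene vrest px shift -1 0 0.497 at 0: 0.494
side vrest px shift 0 0 0.82 at 0: 0.82
(array([ 0.0014, -0.0004,  0.0995]), array([-0.0003, -0.0052, -0.0003]))
```

```bash
python3 -m creep '[0,-0.005,0,0,0,0.03,0.045, 0,-0.005,0,0.001,0,0.06,0.045, 0,-0.005,0,0.001,0,0.085,0.045, 0,-0.005,0,0.001,0,0.099,0.045, 0,-0.005,0,0.001,0,0.099,0.045, 0,-0.005,0,0.001,0,0.099,0, 0,-0.005,0,0.001,0,0.099,0, 0,-0.005,0,0.001,0,0.099,0, 0,-0.005,0,0.001,0,0.099,0, 0,-0.005,0,0.001,0,0.099,0]'
python3 -c "
from h import *;log()"
python3 -m creep '[0,0,0,0,0,-0.03,0, 0,0,0,0,0,-0.07,0, 0,0,0,0,0,-0.11,0, 0,0,0,0,0,-0.11,0]'
python3 - <<'E'
from h import *;log()
r=Rt(-.074,0)
for z in(.25,.15): print(z,delta([.5393,.387,z],r))
E
```

```text
clock: 43.88
eef_pos: [0.5568, 0.0144, 0.131]
eef_rot: [0.017, 0.923, 0.04, -0.383]
wrist_force: [3.1, -0.0, 5.9]
finger_gap: 0.168
grip_force: 58.3
[0.5568 0.0144 0.131 ] [-0.705 -0.061 -0.707] [-0.02  0.91 -0.17  1.37  0.07  1.66 -1.68] [ 3.1 -0.   5.9] 0.168 58.3
clock: 44.38
eef_pos: [0.6355, 0.0215, 0.2091]
eef_rot: [0.017, 0.923, 0.04, -0.381]
wrist_force: [-0.9, 0.0, -0.8]
finger_gap: 0.163
grip_force: 58.7
[0.6355 0.0215 0.2091] [-0.703 -0.061 -0.708] [-0.05  0.95 -0.15  1.05  0.06  1.93 -1.67] [-0.9  0.  -0.8] 0.163 58.7
0.25 (array([-0.0742, -0.3725,  0.0164]), array([0.0629, 0.7818, 0.1526]))
0.15 (array([-0.0037, -0.3725,  0.0872]), array([0.0629, 0.7818, 0.1526]))
```

```bash
python3 -m creep '[0.01,0.13,0.02,-0.02,-0.05,0,0, 0.02,0.26,0.05,-0.04,-0.1,0,0, 0.03,0.4,0.075,-0.06,-0.155,0,0, 0.04,0.53,0.1,-0.074,-0.21,0.01,0, 0.05,0.66,0.125,-0.074,-0.265,0.016,0, 0.063,0.782,0.153,-0.074,-0.32,0.016,0, 0.063,0.782,0.153,-0.074,-0.3725,0.016,0, 0.063,0.782,0.153,-0.074,-0.3725,0.016,0, 0.063,0.782,0.153,-0.038,-0.3725,0.052,0, 0.063,0.782,0.153,-0.0037,-0.3725,0.087,0, 0.063,0.782,0.153,-0.0037,-0.3725,0.087,0, 0.063,0.782,0.153,-0.0037,-0.3725,0.087,0]'
python3 - <<'E'
from h import *;log()
p,r=tcp();F=slotF();g=p+.054*r.as_matrix()[:,2]
capfind('blue',g-.075*F[:,0],F,cams=('side',)); print(delta([.5393,.387,.0885],Rt(-.074,0)))
E
```

```text
clock: 45.88
eef_pos: [0.5378, 0.3864, 0.1503]
eef_rot: [0.0, 0.999, -0.038, -0.002]
wrist_force: [0.3, 0.5, 0.0]
finger_gap: 0.165
grip_force: 58.8
[0.5378 0.3864 0.1503] [-0.004 -0.    -1.   ] [-0.59  0.65 -0.17  1.62  0.13  0.89 -2.46] [0.3 0.5 0. ] 0.165 58.8
blue shift mm [ 3.4 -0.5  3.8] [('side', [-1.3, -3.2], 481, 610)]
(array([ 0.0012, -0.0002,  0.0626]), array([-0.0009,  0.0023, -0.0011]))
```

```bash
python3 -m creep '[0,0,0,0.001,0,0.025,0, 0,0,0,0.0012,0,0.045,0, 0,0.002,0,0.0012,0,0.055,0, 0,0.002,0,0.0012,0,0.06,0, 0,0.002,0,0.0012,0,0.0628,0, 0,0.002,0,0.0012,0,0.0628,0]'
python3 - <<'E'
from h import *;log()
E
```

```text
clock: 46.68
eef_pos: [0.5383, 0.3872, 0.0885]
eef_rot: [-0.0, 0.999, -0.037, -0.001]
wrist_force: [-4.9, -3.3, 13.8]
finger_gap: 0.168
grip_force: 60.6
[0.5383 0.3872 0.0885] [-0.001  0.    -1.   ] [-0.6   0.73 -0.16  1.65  0.15  0.77 -2.47] [-4.9 -3.3 13.8] 0.168 60.6
```

```bash
python3 -m creep '[0,0,0,0,0,-0.001,0, 0,0,0,0,0,-0.001,0.04, 0,0,0,0,0,-0.001,0.04, 0,0,0,0,0,-0.001,0.04, 0,0,0,0,0,-0.03,0.04, 0,0,0,0,0,-0.08,0.055, 0,0,0,0,0,-0.13,0.055, 0,0,0,0,0,-0.15,0.055]'
python3 - <<'E'
from h import *;log()
F=slotF()
for c,p in (('green',[.531,.277,.036]),('yellow',[.535,.332,.036]),('blue',[.539,.387,.036])): capfind(c,np.array(p)-.075*F[:,0],F,rad=25)
for z in(.2,.139): print(delta([.6155,.2985,z],Rt(-.074,0)))
E
```

```text
clock: 47.68
eef_pos: [0.5394, 0.3873, 0.2397]
eef_rot: [-0.001, 0.999, -0.037, 0.001]
wrist_force: [0.3, 1.0, -0.9]
finger_gap: 0.64
grip_force: 0.0
[0.5394 0.3873 0.2397] [ 0.001  0.002 -1.   ] [-0.59  0.56 -0.18  1.54  0.11  1.05 -2.44] [ 0.3  1.  -0.9] 0.64 0.0
green shift mm [-3.   0.8 -0.5] [('scene', [0.3, -0.7], 72, 264), ('side', [0.8, 1.3], 441, 480)]
yellow shift mm [-3.9 -0.9 -1.5] [('scene', [-1.9, -1.2], 192, 287), ('side', [1.1, 1.9], 528, 524)]
blue shift mm [-1.9 -1.   0.9] [('scene', [-1.6, -1.4], 153, 303), ('side', [0.4, 0.1], 510, 559)]
(array([0.0839, 0.0814, 0.0345]), array([ 0.0028,  0.0041, -0.0005]))
(array([0.0842, 0.0812, 0.0955]), array([ 0.0028,  0.0041, -0.0005]))
```

All three bars are in their slots within a few mm. Now gripping the keeper knob.

```bash
python3 -m creep '[0,0,0,0.04,0.04,0,0.055, 0,0.004,0,0.08,0.08,0.01,0.055, 0.003,0.004,0,0.084,0.0813,0.0345,0.055, 0.003,0.004,0,0.084,0.0813,0.0345,0.055, 0.003,0.004,0,0.084,0.0813,0.06,0.055, 0.003,0.004,0,0.084,0.0813,0.085,0.055, 0.003,0.004,0,0.084,0.0813,0.095,0.055, 0.003,0.004,0,0.084,0.0813,0.095,0.055, 0.003,0.004,0,0.084,0.0813,0.095,0, 0.003,0.004,0,0.084,0.0813,0.095,0, 0.003,0.004,0,0.084,0.0813,0.095,0, 0.003,0.004,0,0.084,0.0813,0.095,0]'
python3 - <<'E'
from h import *;log();p=tcp()[0];print(delta(p-.0395*slotF()[:,0],Rt(-.074,0)))
E
```

```text
clock: 49.48
eef_pos: [0.6169, 0.2984, 0.1428]
eef_rot: [-0.001, 0.999, -0.038, 0.002]
wrist_force: [-0.4, -3.0, 4.8]
finger_gap: 0.307
grip_force: 59.4
[0.6169 0.2984 0.1428] [ 0.004  0.001 -1.   ] [-0.43  0.69 -0.16  1.56  0.13  0.9  -2.28] [-0.4 -3.   4.8] 0.307 59.4
(array([-0.0395,  0.    , -0.0001]), array([-0.0018, -0.0037, -0.0012]))
```

```bash
python3 -m creep '[0,0,0,-0.01,0,0,0, 0,0,0,-0.02,0,0,0, 0,0,0,-0.03,0,0,0, 0,0,0,-0.038,0,0,0, 0,0,0,-0.041,0,0,0, 0,0,0,-0.041,0,0,0]'
python3 - <<'E'
from h import *;log();print(((tcp()[0]-[.6169,.2984,.1428])@slotF()).round(4))
E
```

```text
clock: 50.22
eef_pos: [0.5794, 0.3011, 0.1428]
eef_rot: [-0.002, 0.999, -0.038, 0.005]
wrist_force: [14.7, -1.8, -3.0]
finger_gap: 0.306
grip_force: 60.8
[0.5794 0.3011 0.1428] [ 0.011  0.003 -1.   ] [-0.46  0.64 -0.16  1.66  0.13  0.84 -2.32] [14.7 -1.8 -3. ] 0.306 60.8
[-0.0375 -0.0001  0.    ]
```

```bash
python3 -m creep '[0,0,0,-0.002,0,0,0, 0,0,0,-0.002,0,0,0]'
python3 -c "
from h import *;log()"
python3 -m creep '[0,0,0,0,0,0,0.06, 0,0,0,0,0,0,0.06, 0,0,0,0,0,0,0.06, 0,0,0,0,0,-0.04,0.06, 0,0,0,0,0,-0.09,0.06, 0,0,0,0.05,0.05,-0.15,0.06, 0,0,0,0.05,0.11,-0.2,0.06, 0,0,0,0.05,0.17,-0.2,0.06, 0,0,0,0.05,0.17,-0.2,0.06]'
python3 - <<'E'
from h import *;log()
F=slotF()
for c,p in (('green',[.531,.277,.036]),('yellow',[.535,.332,.036]),('blue',[.539,.387,.036])): capfind(c,np.array(p)-.075*F[:,0],F,rad=25)
a=snap('scene','s20.png');b=snap('side','d20.png')
f=lambda i,x,y,w,h,k:cv2.convertScaleAbs(cv2.resize(i[y:y+h,x:x+w],None,fx=k,fy=k,interpolation=cv2.INTER_CUBIC),alpha=1.3)
cv2.imwrite('pics/m10.png',np.hstack([f(a,405,215,160,120,2.5),f(b,110,270,160,120,2.5)]))
for n,i in(('scene',a),('side',b)):
    for f0,j in((n+'0.png',cv2.imread(f'pics/{n}0.png')),('now',i)):
        h=cv2.cvtColor(j,cv2.COLOR_BGR2HSV);m=(h[...,0]>=3)&(h[...,0]<=14)&(h[...,1]>180)
        c=get_calibration(n);u=proj(c,[.595,.3,.057]);yy,xx=np.nonzero(m);k=np.hypot(xx-u[0],yy-u[1])<90
        print(n,f0,(onz(c,xx[k].mean(),yy[k].mean(),.055)@F).round(4),k.sum())
E
```

```text
clock: 50.48
eef_pos: [0.5792, 0.301, 0.1429]
eef_rot: [-0.002, 0.999, -0.039, 0.007]
wrist_force: [20.4, -1.3, -8.0]
finger_gap: 0.306
grip_force: 60.3
[0.5792 0.301  0.1429] [ 0.014  0.004 -1.   ] [-0.46  0.64 -0.16  1.66  0.13  0.84 -2.32] [20.4 -1.3 -8. ] 0.306 60.3
clock: 51.6
eef_pos: [0.6102, 0.125, 0.3424]
eef_rot: [-0.0, 0.999, -0.039, 0.002]
wrist_force: [1.1, 0.5, -0.1]
finger_gap: 0.701
grip_force: 0.0
[0.6102 0.125  0.3424] [ 0.004  0.001 -1.   ] [-0.19  0.41 -0.15  1.51  0.06  1.22 -1.99] [ 1.1  0.5 -0.1] 0.701 0.0
green shift mm [-3.9  1.3  0.6] [('scene', [0.6, -1.3], 52, 264), ('side', [0.9, 1.2], 440, 480)]
yellow shift mm [-4.1 -0.7 -1.3] [('scene', [-1.7, -1.3], 186, 287), ('side', [1.1, 1.9], 528, 524)]
blue shift mm [-2.2 -0.8  1.3] [('scene', [-1.3, -1.6], 146, 303), ('side', [0.4, 0.0], 507, 559)]
scene scene0.png [0.5901 0.4077 0.055 ] 34
scene now [0.5552 0.4057 0.055 ] 31
side side0.png [0.5871 0.3563 0.055 ] 1333
side now [0.5507 0.3566 0.055 ] 1427
```

View pics/m10.png

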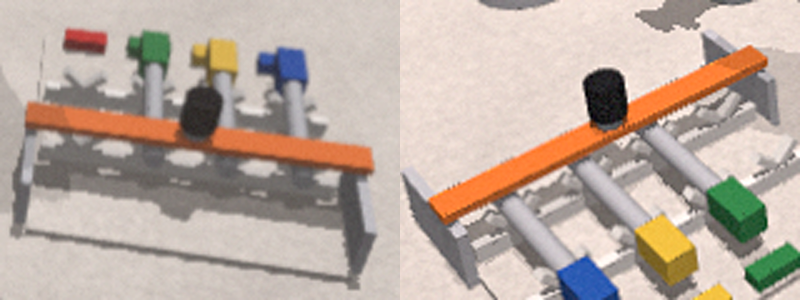

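The picture shows all three bars lying in their own slots with the keeper over the tips. I'll measure the keeper travel more precisely from its upper edge.

```bash
python3 - <<'E'
from h import *
F=slotF()
for n,z in(('side',.057),('scene',.057),('scene',.049)):
    c=get_calibration(n)
    for f0,x0 in(('0',.6155),('20',.578)):
        j=cv2.imread(f'pics/{n}0.png' if f0=='0' else f'pics/{n[0] if n=="scene" else "d"}20.png')
        h=cv2.cvtColor(j,cv2.COLOR_BGR2HSV);m=((h[...,0]>=3)&(h[...,0]<=16)&(h[...,1]>120)&(h[...,2]>60)).astype(np.uint8)
        _,l,st,cc=cv2.connectedComponentsWithStats(m);u=proj(c,[x0,.3,.055])
        best=min((k for k in range(1,len(st)) if st[k,4]>150),key=lambda k:np.hypot(*(cc[k]-u)));m=l==best
        X=[]
        for col in np.nonzero(m.any(0))[0][5:-5]:
            r=np.nonzero(m[:,col])[0]; row=(r.min()-.5) if (n=='side' or z==.057) else (r.max()+.5)
            X.append((onz(c,col,row,z)@F)[0])
        print(n,z,f0,round(float(np.median(X)),4),np.std(X).round(4),len(X))
E
```

```text
side 0.057 0 0.6009 0.0051 124
side 0.057 20 0.5643 0.005 126
scene 0.057 0 0.581 0.0056 133
scene 0.057 20 0.5448 0.0053 129
scene 0.049 0 0.6006 0.001 133
scene 0.049 20 0.5644 0.0011 129
```

```bash
python3 -c "
from bench import *;print(sign_off())"
```

```text
the job is handed in; nothing more can be done
None
```

I handed in the job: the yellow, green and blue bars (red was absent) each went through the V-rest into their own slots, and the keeper slid about 36 mm (34 needed, 40 is full travel) before stopping hard. The judge's result was not shown.

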